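Thread-check the levelling screws and rack the good ones

ROBOT

A 6-joint arm with a two-finger parallel gripper is mounted at the origin on the work surface. World frame = base frame: x ahead of the robot, y to its left, z up, the work surface at z = 0. Lengths are in mm, angles in rad, forces in N, time in s.
With the tool pointing down it reaches from about 350 to 875 mm from the base axis. Payload 15.5 kg.
Tool frame: the origin (TCP) lies midway between the tips of the shut fingers; the grasp point (between the pads) lies 19 mm behind it; z points along the fingers, y is the direction in which the jaws open and shut (so a half turn about z gives the same grasp; the last joint's range is limited). The gripper opens to 85 mm and grips with 20 to 120 N. Pads are 22 mm wide; open, the fingers measure 114 mm over their backs; the gripper's body (76 mm by 85 mm) begins 54 mm behind the grasp point. The pads swing forward as they close: fully open they stand 13 mm farther back than shut.
Start: joints at [1.115, 0.494, 1.345, -0, 1.302, -0.096], TCP at [220.05, 584.983, 231.277] pointing down, gripper open.
Joint ranges: [-2.91, 2.91], [-0.82, 2.16], [0.22, 2.67], [-1.22, 4.37], [0.12, 2.79], [-3.08, 3.08]. Speed limits (rad/s): [1.89, 1.89, 2.57, 3.01, 3.01, 3.01].

INTERFACE

Orientations are given as a unit quaternion [x, y, z, w].
In Python, from plant import * gives the robot as it stands.
- The arm moves only by the shell command python3 -m inch 'ROWS' [FORCE]. ROWS is JSON, a list of rows, each a list of 3 entries, a list of its own where there are three numbers: the shift along the tool's x, y, z as a fraction of full scale, then the turn about the tool's z as a fraction of full scale, then the finger opening in mm, from 0 to 85.4. A call has 1 to 12 rows; each row is the pose to reach, as a shift and turn from the pose measured when the call began, along the tool's axes at that moment; what a row does not reach only later rows make up. Full scale, the value 1, is 500 mm for a shift and pi/2 rad for a turn. A row lasts 1/8 s, in which the tool goes at most 62.5 mm and 10.7 degrees, less where a joint would pass 70% of its speed; a pose out of reach is approached as far as the arm can. A call with a number of a shift or a turn outside -1 to 1 is refused whole. A call with a gripper value outside its range is refused whole. The fingers move at their own pace and stop on an object; FORCE is the grip in N (left out, the last holds). Time passes only in rows, so rows that repeat a pose let the fingers close. It gives the time, the measured TCP pose, the force and the opening at its end, in the units of the state.
- read_state(): the state, without advancing time (a new reading comes with each control period).
- snapshot(name): name is "side" or "top" or "wrist"; returns a dict with "color" (480x640x3 uint8, red, green, blue), "range_z" (480x640 float32, mm along the optical axis (not along the pixel's ray), 0 where there is no reading), "vfov" (degrees; the focal length in pixels is half the picture's height over the tangent of half this angle, whatever the lens; pixels are square), "cx", "cy" (the principal point, pixels), "dist_coeffs" ([k1, k2, p1, p2, k3] as OpenCV has them; the pictures are not rectified), "position" and "orientation" of the camera in the world; the wrist camera has in their place "mount" (4x4, takes a point from camera to tool coordinates, whose origin is the TCP and whose axes are the flange's). Camera axes: x right, y down, z forward; pixel columns grow to the right and rows downward; lengths in mm; the calibration is good to about 2 mm. A picture is of the moment at which its call begins: read the wrist's pose just before it.
- sign_off(): hands the job in, once; it reports no verdict.
The state is a dict: "time_s": time; "q": joint angles; "qd": joint speeds; "effort": joint torques, N m; "ee_pos": TCP position; "tool_rot": TCP orientation; "contact_force": force on the tool from outside, world axes, zero at the start; "ft_torque": the same for the moment, N m; "opening": finger opening in mm.
Only numpy, scipy, OpenCV 4.12 (cv2) and the standard library are available. Lean on these libraries where they do the work, as an engineer would, in place of code of your own. Each camera call takes 0.05 s, during which the arm holds its last target.

TASK

Check the three levelling screws one at a time: stand the screw's brass nut in the six-sided nest of the thread-check block, fully home, and turn the knob gently clockwise (seen from above) for a good quarter turn, never turning it back. A screw that runs freely goes straight into the next hole of the white rack, starting at the one-dot hole, standing on the bottom of the hole; a screw that tightens up must not be forced and goes as it is into the red reject tray. Leave everything else on the table alone.

Things in the scene. Friction and masses are not known exactly. Their poses are not given: they have to be found in the camera images.
- screw_a: Levelling screw, 100 mm long, 0.24 kg, standing on its nut. Hexagonal brass nut 32 mm across flats, 37 mm across corners, 24 mm high; bare steel thread 12 mm thick; dark round knob 35 mm in diameter from 76 to 100 mm up, with a white index line on top. Origin: centre of the nut's underside; z up; x square to one of the nut's flats. All three look alike; it is not known how many are bad.
- screw_b: Levelling screw, 100 mm long, 0.24 kg, standing on its nut. Hexagonal brass nut 32 mm across flats, 37 mm across corners, 24 mm high; bare steel thread 12 mm thick; dark round knob 35 mm in diameter from 76 to 100 mm up, with a white index line on top. Origin: centre of the nut's underside; z up; x square to one of the nut's flats. All three look alike; it is not known how many are bad.
- screw_c: Levelling screw, 100 mm long, 0.24 kg, standing on its nut. Hexagonal brass nut 32 mm across flats, 37 mm across corners, 24 mm high; bare steel thread 12 mm thick; dark round knob 35 mm in diameter from 76 to 100 mm up, with a white index line on top. Origin: centre of the nut's underside; z up; x square to one of the nut's flats. All three look alike; it is not known how many are bad.
- thread_a (a joint): How far the thread of screw_a is turned into its nut, rad, clockwise from above positive, 0 to 0.1 at the start; its advance is too small to matter. Good: about 0.04 N m all the way. Bad: as easy up to 0.45 rad, then binds solid. Either stays where it is left. The knob is sprung on the thread by a rubber bush, so past the bind the torque grows by 0.026 N m a degree. Stop at once then.
- thread_b (a joint): How far the thread of screw_b is turned into its nut, rad, clockwise from above positive, 0 to 0.1 at the start; its advance is too small to matter. Good: about 0.04 N m all the way. Bad: as easy up to 0.45 rad, then binds solid. Either stays where it is left. The knob is sprung on the thread by a rubber bush, so past the bind the torque grows by 0.026 N m a degree. Stop at once then.
- thread_c (a joint): How far the thread of screw_c is turned into its nut, rad, clockwise from above positive, 0 to 0.1 at the start; its advance is too small to matter. Good: about 0.04 N m all the way. Bad: as easy up to 0.45 rad, then binds solid. Either stays where it is left. The knob is sprung on the thread by a rubber bush, so past the bind the torque grows by 0.026 N m a degree. Stop at once then.
- knob_a_mid (a point): The middle of the knob of screw_a, on its axis, 88 mm above the nut's underside: the place to grip. x points along the white index line. The nut turns along with the knob until it is held in the nest.
- knob_b_mid (a point): The middle of the knob of screw_b, on its axis, 88 mm above the nut's underside: the place to grip. x points along the white index line. The nut turns along with the knob until it is held in the nest.
- knob_c_mid (a point): The middle of the knob of screw_c, on its axis, 88 mm above the nut's underside: the place to grip. x points along the white index line. The nut turns along with the knob until it is held in the nest.
- tray: Blue stock tray, 290 x 100 mm, walls 14 mm high, floor 4 mm thick, where the three screws stand in a row along its x axis about 90 mm apart; the screws may be in any order. It stands left or right of the middle. Fixed. Origin: centre of its underside.
- gauge: Thread-check block, fixed: a black flange 100 x 100 x 12 mm with a steel six-sided nest on it, 12 mm thick walls, 29 mm high in all. Origin: centre of its underside. The nest has flats square to the block's x axis, and every 60 degrees from it.
- gauge_pocket (a point): Centre of the floor of the six-sided nest, 12 mm above the table. The nest is 35 mm across flats and 12 mm deep, plus a flared mouth 5 mm high: its rim is 17 mm above this point. A nut that is home stands on this floor with its upper 7 mm showing and can turn only some 9 degrees either way. Axes as the block's.
- rack: White rack, fixed, 290 x 90 x 22 mm, with three round blind holes in a row along its x axis, marked by one, two and three black dots beside each. It stands opposite the tray. Origin: centre of its underside.
- rack_hole1 (a point): Centre of the floor of the rack hole marked with one dot (the first to fill): 45 mm in diameter, 12 mm deep, its floor 10 mm above the table.
- rack_hole2 (a point): Centre of the floor of the rack hole marked with two dots (the second): 45 mm in diameter, 12 mm deep, its floor 10 mm above the table.
- rack_hole3 (a point): Centre of the floor of the rack hole marked with three dots (the third): 45 mm in diameter, 12 mm deep, its floor 10 mm above the table.
- reject: Red reject tray, open box, fixed, 130 x 150 mm, 40 mm high, walls and floor 4 mm thick. Origin: centre of its underside. It and the thread-check block stand in the middle, one behind the other, in either order.
- lens: A bystander, loose, to be left alone: lens in a round black mount on a post, 126 mm high, origin at its foot.
- mirror: A bystander, loose, to be left alone: square black mirror mount on a post, 117 mm high, origin at its foot.
- cuvette: A bystander, loose, to be left alone: glass cuvette in a black clamp, 45 x 45 x 55 mm, origin at its foot, between the middle and the left side.
- lens_cell: A bystander, loose, to be left alone: black ring, 54 mm in diameter, 14 mm high, origin at its foot, between the middle and the right side.
- driver: A bystander, loose, to be left alone: yellow screwdriver, 190 mm long, lying along its x axis, nearer the robot.
- cleaner: A bystander, loose, to be left alone: white bottle with a blue cap, 56 mm in diameter, 130 mm high, origin at its foot.
- spare_post: A bystander, loose, to be left alone: steel post lying on the table, 13 mm thick, 100 mm long along x.

How it is judged (in metres and radians):
On the way, in this order (a step that is already met when the one before it is completed fails the run):
1. a screw stands home in the nest and has been turned to 1 rad or more (((horizontal distance between screw_a and gauge_pocket below 0.005 m and z of screw_a in the frame of gauge_pocket below 0.005 m and value of joint thread_a above 1 rad) or (horizontal distance between screw_b and gauge_pocket below 0.005 m and z of screw_b in the frame of gauge_pocket below 0.005 m and value of joint thread_b above 1 rad) or (horizontal distance between screw_c and gauge_pocket below 0.005 m and z of screw_c in the frame of gauge_pocket below 0.005 m and value of joint thread_c above 1 rad))), for 0.1 s.
2. that screw stands in the one-dot hole (((horizontal distance between screw_a and rack_hole1 below 0.007 m and z of screw_a in the frame of rack_hole1 below 0.005 m and angle between screw_a's own z axis and vertical below 0.12 rad and value of joint thread_a above 1 rad) or (horizontal distance between screw_b and rack_hole1 below 0.007 m and z of screw_b in the frame of rack_hole1 below 0.005 m and angle between screw_b's own z axis and vertical below 0.12 rad and value of joint thread_b above 1 rad) or (horizontal distance between screw_c and rack_hole1 below 0.007 m and z of screw_c in the frame of rack_hole1 below 0.005 m and angle between screw_c's own z axis and vertical below 0.12 rad and value of joint thread_c above 1 rad))), for 0.2 s.
3. another screw stands home in the nest and has been turned to 1 rad or more, the first still in the one-dot hole (((horizontal distance between screw_a and rack_hole1 below 0.007 m and z of screw_a in the frame of rack_hole1 below 0.005 m and angle between screw_a's own z axis and vertical below 0.12 rad and value of joint each of thread_a, thread_b above 1 rad and horizontal distance between screw_b and gauge_pocket below 0.005 m and z of screw_b in the frame of gauge_pocket below 0.005 m) or (horizontal distance between screw_a and rack_hole1 below 0.007 m and z of screw_a in the frame of rack_hole1 below 0.005 m and angle between screw_a's own z axis and vertical below 0.12 rad and value of joint each of thread_a, thread_c above 1 rad and horizontal distance between screw_c and gauge_pocket below 0.005 m and z of screw_c in the frame of gauge_pocket below 0.005 m) or (horizontal distance between screw_b and rack_hole1 below 0.007 m and z of screw_b in the frame of rack_hole1 below 0.005 m and angle between screw_b's own z axis and vertical below 0.12 rad and value of joint each of thread_b, thread_a above 1 rad and horizontal distance between screw_a and gauge_pocket below 0.005 m and z of screw_a in the frame of gauge_pocket below 0.005 m) or (horizontal distance between screw_b and rack_hole1 below 0.007 m and z of screw_b in the frame of rack_hole1 below 0.005 m and angle between screw_b's own z axis and vertical below 0.12 rad and value of joint each of thread_b, thread_c above 1 rad and horizontal distance between screw_c and gauge_pocket below 0.005 m and z of screw_c in the frame of gauge_pocket below 0.005 m) or (horizontal distance between screw_c and rack_hole1 below 0.007 m and z of screw_c in the frame of rack_hole1 below 0.005 m and angle between screw_c's own z axis and vertical below 0.12 rad and value of joint each of thread_c, thread_a above 1 rad and horizontal distance between screw_a and gauge_pocket below 0.005 m and z of screw_a in the frame of gauge_pocket below 0.005 m) or (horizontal distance between screw_c and rack_hole1 below 0.007 m and z of screw_c in the frame of rack_hole1 below 0.005 m and angle between screw_c's own z axis and vertical below 0.12 rad and value of joint each of thread_c, thread_b above 1 rad and horizontal distance between screw_b and gauge_pocket below 0.005 m and z of screw_b in the frame of gauge_pocket below 0.005 m))), for 0.1 s.
4. that screw stands in the two-dot hole (((horizontal distance between screw_a and rack_hole1 below 0.007 m and z of screw_a in the frame of rack_hole1 below 0.005 m and angle between each of screw_a, screw_b's own z axis and vertical below 0.12 rad and value of joint each of thread_a, thread_b above 1 rad and horizontal distance between screw_b and rack_hole2 below 0.007 m and z of screw_b in the frame of rack_hole2 below 0.005 m) or (horizontal distance between screw_a and rack_hole1 below 0.007 m and z of screw_a in the frame of rack_hole1 below 0.005 m and angle between each of screw_a, screw_c's own z axis and vertical below 0.12 rad and value of joint each of thread_a, thread_c above 1 rad and horizontal distance between screw_c and rack_hole2 below 0.007 m and z of screw_c in the frame of rack_hole2 below 0.005 m) or (horizontal distance between screw_b and rack_hole1 below 0.007 m and z of screw_b in the frame of rack_hole1 below 0.005 m and angle between each of screw_b, screw_a's own z axis and vertical below 0.12 rad and value of joint each of thread_b, thread_a above 1 rad and horizontal distance between screw_a and rack_hole2 below 0.007 m and z of screw_a in the frame of rack_hole2 below 0.005 m) or (horizontal distance between screw_b and rack_hole1 below 0.007 m and z of screw_b in the frame of rack_hole1 below 0.005 m and angle between each of screw_b, screw_c's own z axis and vertical below 0.12 rad and value of joint each of thread_b, thread_c above 1 rad and horizontal distance between screw_c and rack_hole2 below 0.007 m and z of screw_c in the frame of rack_hole2 below 0.005 m) or (horizontal distance between screw_c and rack_hole1 below 0.007 m and z of screw_c in the frame of rack_hole1 below 0.005 m and angle between each of screw_c, screw_a's own z axis and vertical below 0.12 rad and value of joint each of thread_c, thread_a above 1 rad and horizontal distance between screw_a and rack_hole2 below 0.007 m and z of screw_a in the frame of rack_hole2 below 0.005 m) or (horizontal distance between screw_c and rack_hole1 below 0.007 m and z of screw_c in the frame of rack_hole1 below 0.005 m and angle between each of screw_c, screw_b's own z axis and vertical below 0.12 rad and value of joint each of thread_c, thread_b above 1 rad and horizontal distance between screw_b and rack_hole2 below 0.007 m and z of screw_b in the frame of rack_hole2 below 0.005 m))), for 0.2 s.
At the end, for the whole second after the job is handed in: Two screws, turned to 1 rad or more, stand upright (within 7 degrees) in the one-dot and two-dot holes, nut within 7 mm of the hole centre and 5 mm of its floor; the third, turned to where it binds (0.25 rad or more), is inside the red tray, nut under 50 mm above the tray foot; all at rest (((horizontal distance between screw_a and rack_hole1 below 0.007 m and z of screw_a in the frame of rack_hole1 below 0.005 m and angle between each of screw_a, screw_b's own z axis and vertical below 0.12 rad and value of joint each of thread_a, thread_b above 1 rad and horizontal distance between screw_b and rack_hole2 below 0.007 m and z of screw_b in the frame of rack_hole2 below 0.005 m and x of screw_c in the frame of reject between -0.06 and 0.06 m and y of screw_c in the frame of reject between -0.07 and 0.07 m and z of screw_c in the frame of reject below 0.05 m and value of joint thread_c above 0.25 rad) or (horizontal distance between screw_a and rack_hole1 below 0.007 m and z of screw_a in the frame of rack_hole1 below 0.005 m and angle between each of screw_a, screw_c's own z axis and vertical below 0.12 rad and value of joint each of thread_a, thread_c above 1 rad and horizontal distance between screw_c and rack_hole2 below 0.007 m and z of screw_c in the frame of rack_hole2 below 0.005 m and x of screw_b in the frame of reject between -0.06 and 0.06 m and y of screw_b in the frame of reject between -0.07 and 0.07 m and z of screw_b in the frame of reject below 0.05 m and value of joint thread_b above 0.25 rad) or (horizontal distance between screw_b and rack_hole1 below 0.007 m and z of screw_b in the frame of rack_hole1 below 0.005 m and angle between each of screw_b, screw_a's own z axis and vertical below 0.12 rad and value of joint each of thread_b, thread_a above 1 rad and horizontal distance between screw_a and rack_hole2 below 0.007 m and z of screw_a in the frame of rack_hole2 below 0.005 m and x of screw_c in the frame of reject between -0.06 and 0.06 m and y of screw_c in the frame of reject between -0.07 and 0.07 m and z of screw_c in the frame of reject below 0.05 m and value of joint thread_c above 0.25 rad) or (horizontal distance between screw_b and rack_hole1 below 0.007 m and z of screw_b in the frame of rack_hole1 below 0.005 m and angle between each of screw_b, screw_c's own z axis and vertical below 0.12 rad and value of joint each of thread_b, thread_c above 1 rad and horizontal distance between screw_c and rack_hole2 below 0.007 m and z of screw_c in the frame of rack_hole2 below 0.005 m and x of screw_a in the frame of reject between -0.06 and 0.06 m and y of screw_a in the frame of reject between -0.07 and 0.07 m and z of screw_a in the frame of reject below 0.05 m and value of joint thread_a above 0.25 rad) or (horizontal distance between screw_c and rack_hole1 below 0.007 m and z of screw_c in the frame of rack_hole1 below 0.005 m and angle between each of screw_c, screw_a's own z axis and vertical below 0.12 rad and value of joint each of thread_c, thread_a above 1 rad and horizontal distance between screw_a and rack_hole2 below 0.007 m and z of screw_a in the frame of rack_hole2 below 0.005 m and x of screw_b in the frame of reject between -0.06 and 0.06 m and y of screw_b in the frame of reject between -0.07 and 0.07 m and z of screw_b in the frame of reject below 0.05 m and value of joint thread_b above 0.25 rad) or (horizontal distance between screw_c and rack_hole1 below 0.007 m and z of screw_c in the frame of rack_hole1 below 0.005 m and angle between each of screw_c, screw_b's own z axis and vertical below 0.12 rad and value of joint each of thread_c, thread_b above 1 rad and horizontal distance between screw_b and rack_hole2 below 0.007 m and z of screw_b in the frame of rack_hole2 below 0.005 m and x of screw_a in the frame of reject between -0.06 and 0.06 m and y of screw_a in the frame of reject between -0.07 and 0.07 m and z of screw_a in the frame of reject below 0.05 m and value of joint thread_a above 0.25 rad)) and linear speed of each of screw_a, screw_b, screw_c below 0.02 m/s); the robot touches nothing.
It fails at once if a screw is forced or rammed in the thread-check block (over 100 N between nut and block) (contact force between any of screw_a, screw_b, screw_c and gauge above 100 N).
It fails at once if a bystander is moved more than 30 mm (distance of any of lens, mirror, cuvette, lens_cell, driver, cleaner, spare_post from where it was at the start of the episode above 0.03 m).
It also fails if it takes over 72 s, if anything falls off the work surface, if the arm or the gripper's body presses on something with over 40 N, if the wrist force passes 120 N, or if a joint passes its speed limit or range.

## Working session

There is one attempt and no reset: what is moved stays moved. The work goes in short steps, Python scripts to look and compute and a shell command to move; the robot and the scene stay as the last step left them, time stands still between calls to the robot, and variables do not carry over. Pictures are saved under pics/ and viewed, and the job is handed in when it is done.

```bash
ls -la; mkdir -p pics; python3 - <<'E'
from plant import *
import cv2
s=read_state();print(s)
for n in ("top","side","wrist"):
    d=snapshot(n);cv2.imwrite(f"pics/{n}0.png",d["color"][:,:,::-1])
    print(n,{k:v for k,v in d.items() if k not in("color","range_z")})
E
```

```text
total 12
drwxr-xr-x  3 agent agent 4096 Dec  7 15:46 .
drwxr-xr-x 23 root  root  4096 Dec  7 15:46 ..
drwxr-xr-x  2 agent agent 4096 Dec  7 15:46 pics
{'time_s': 0.0, 'q': array([ 1.11545650e+00,  4.94172749e-01,  1.34616134e+00,  4.83925200e-05,
        1.30251762e+00, -9.54557865e-02]), 'qd': array([ 0.00029413, -0.00219781, -0.00152452, -0.00048051,  0.00165762,
       -0.00067634]), 'effort': array([-3.79573306e-03, -8.82175469e+01, -3.83856297e+01, -4.56497737e-04,
        1.02337197e-02, -7.37444282e-06]), 'ee_pos': array([219.89186308, 584.63407355, 230.69651864]), 'tool_rot': array([ 1.78978817e-01,  9.83852726e-01, -5.99458622e-04, -1.93634022e-04]), 'contact_force': array([-0.81241705, -0.3241356 , -1.05393697]), 'ft_torque': array([0.02583115, 0.02248696, 0.00567825]), 'opening': 85.54393745735968}
top {'vfov': 46.7687838118253, 'cx': 320.6386558913487, 'cy': 247.75188714680988, 'dist_coeffs': array([-0.0188527,  0.       ,  0.       ,  0.       ,  0.       ]), 'position': array([ 398.49088597,  -10.88146393, 1476.55623025]), 'orientation': array([ 0.71395986, -0.69704538,
[... 161 characters left out ...]
        , 0.        , 0.        ]), 'position': array([284.85698092, 814.10695282, 974.44484991]), 'orientation': array([-0.1417719 ,  0.91701178, -0.36664514,  0.06753863])}
wrist {'vfov': 63.49862922791236, 'cx': 316.99461531031835, 'cy': 237.82928498106327, 'dist_coeffs': array([-0.08347858,  0.        ,  0.        ,  0.        ,  0.        ]), 'mount': array([[-7.71880193e-04, -9.47114007e-01, -3.20896340e-01,
         8.22796340e+01],
       [ 9.99999691e-01, -6.82930701e-04, -3.89741814e-04,
         2.36736425e-01],
       [ 1.49979969e-04, -3.20896542e-01,  9.47114242e-01,
        -1.41156816e+02],
       [ 0.00000000e+00,  0.00000000e+00,  0.00000000e+00,
         1.00000000e+00]])}
```

View pics/top0.png

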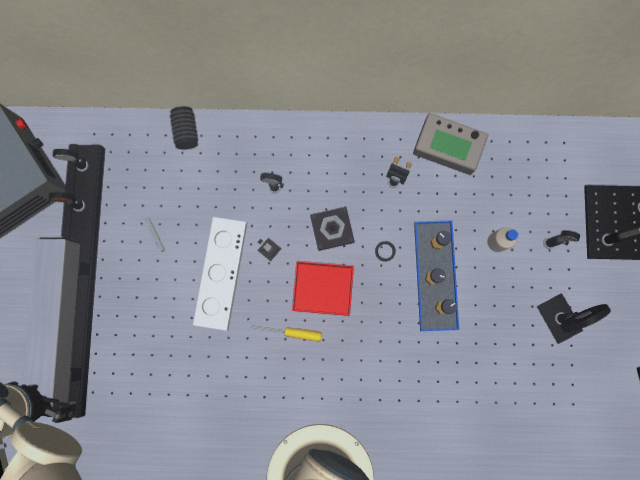

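View pics/side0.png

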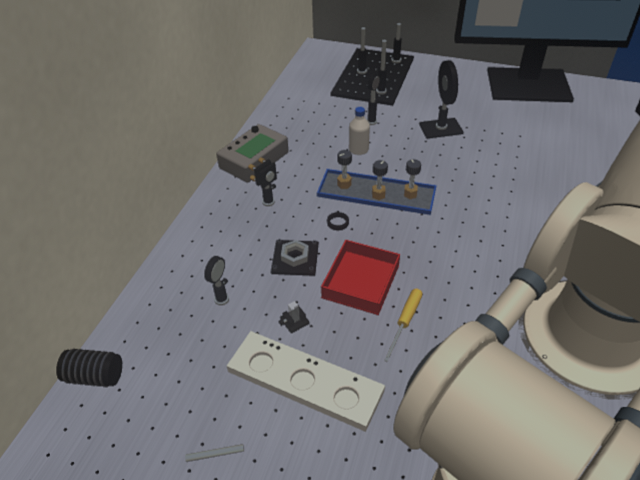

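View pics/wrist0.png

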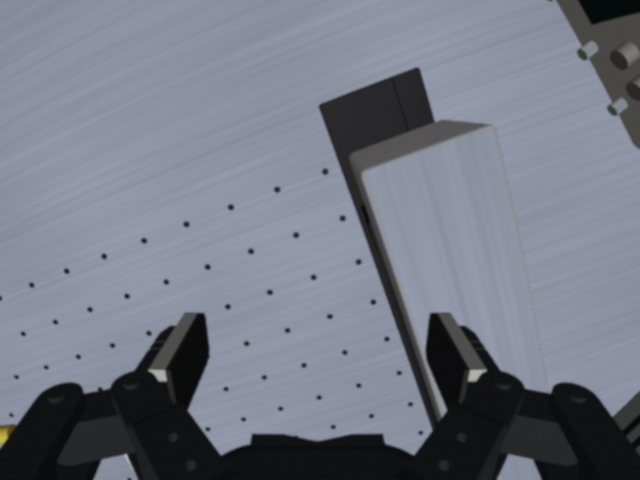

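```bash
cat > h.py <<'E'
from plant import *
import numpy as np, cv2
from scipy.spatial.transform import Rotation as R
def cam(n, st=None):
    if n=="wrist" and st is None: st=read_state()
    d=snapshot(n)
    f=240/np.tan(np.radians(d["vfov"]/2))
    d["K"]=np.array([[f,0,d["cx"]],[0,f,d["cy"]],[0,0,1]])
    if n=="wrist":
        T=np.eye(4);T[:3,:3]=R.from_quat(st["tool_rot"]).as_matrix();T[:3,3]=st["ee_pos"]
        d["T"]=T@d["mount"]
    else:
        T=np.eye(4);T[:3,:3]=R.from_quat(d["orientation"]).as_matrix();T[:3,3]=d["position"];d["T"]=T
    return d
def save(d,name): cv2.imwrite("pics/"+name+".png",d["color"][:,:,::-1])
def rays(d,px):
    p=cv2.undistortPoints(np.array(px,float).reshape(-1,1,2),d["K"],d["dist_coeffs"]).reshape(-1,2)
    return np.c_[p,np.ones(len(p))]
def atz(d,px,z):   # intersect with world plane z
    r=rays(d,px)@d["T"][:3,:3].T; o=d["T"][:3,3]
    return o+r*((z-o[2])/r[:,2:3])
def bydepth(d,px):
    px=np.array(px).reshape(-1,2);r=rays(d,px)
    z=np.array([d["range_z"][int(round(v)),int(round(u))] for u,v in px])
    return (r*z[:,None])@d["T"][:3,:3].T+d["T"][:3,3]
def cloud(d):
    v,u=np.mgrid[0:480,0:640]
    r=rays(d,np.c_[u.ravel(),v.ravel()])*d["range_z"].reshape(-1,1)
    return (r@d["T"][:3,:3].T+d["T"][:3,3]).reshape(480,640,3)
def proj(d,P):
    Ti=np.linalg.inv(d["T"]);P=np.asarray(P,float).reshape(-1,3)
    c=P@Ti[:3,:3].T+Ti[:3,3]
    return cv2.projectPoints(c,np.zeros(3),np.zeros(3),d["K"],d["dist_coeffs"])[0].reshape(-1,2)
E
python3 - <<'E'
from h import *
np.set_printoptions(precision=1,suppress=True)
d=cam("top")
np.savez("top0.npz",**{k:v for k,v in d.items()})
names=["hole1","hole2","hole3","nest","rejTL","rejBR","trayTL","trayTR","trayBR","trayBL","k1","k2","k3","gTL","gTR","gBR","gBL","cuv","clean","lens","mirror"]
px=[(211,306),(217,272),(223,239),(333,228),(300,262),(349,315),(415,222),(452,221),(459,328),(422,330),(443,238),(436,275),(447,307),(311,213),(346,207),(354,243),(318,250),(268,248),(511,235),(395,172),(272,181)]
for n,p,w in zip(names,px,bydepth(d,px)): print(n,p,w)
im=d["color"][190:345,180:480]
cv2.imwrite("pics/topz.png",cv2.resize(im[:,:,::-1],(800,413),interpolation=cv2.INTER_CUBIC))
E
```

```text
hole1 (211, 306) [431.3 295.7   9.7]
hole2 (217, 272) [521.7 284.5   8.2]
hole3 (223, 239) [609.7 271.3  15.6]
nest (333, 228) [647.1 -21.4   9.7]
rejTL (300, 262) [550.7  63.   35.8]
rejBR (349, 315) [416.4 -67.3  38.3]
trayTL (415, 222) [ 667.9 -240.2   12.4]
trayTR (452, 221) [ 675.4 -342.    -0.7]
trayBR (459, 328) [ 389.9 -358.6   -0.1]
trayBL (422, 330) [ 382.5 -258.8   14.9]
k1 (443, 238) [ 612.2 -295.9  103.6]
k2 (436, 275) [ 519.1 -278.2  103.4]
k3 (447, 307) [ 440.7 -303.6  110.5]
gTL (311, 213) [688.1  38.9   2.3]
gTR (346, 207) [706.1 -55.3   5.2]
gBR (354, 243) [609.9 -78.9  -4.6]
gBL (318, 250) [587.9  17.4   1.2]
cuv (268, 248) [582.9 145.7  56.8]
clean (511, 235) [ 619.5 -457.3  129.3]
lens (395, 172) [ 775.4 -173.5  116.2]
mirror (272, 181) [749.9 137.3  98.7]
```

View pics/topz.png

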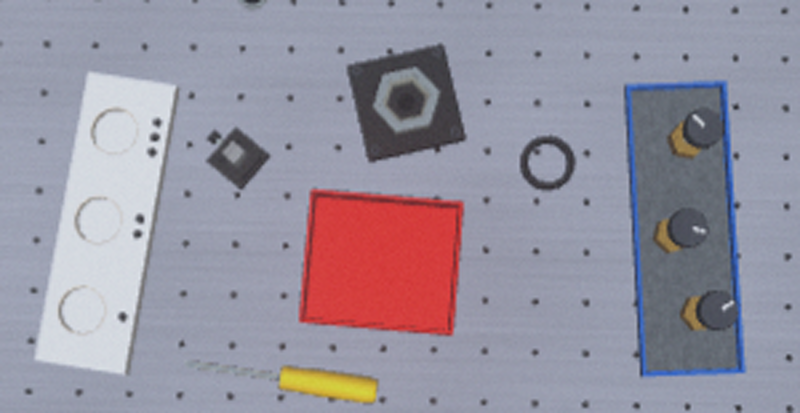

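```bash
cat >> h.py <<'E'
def yaw(st): 
    m=R.from_quat(st["tool_rot"]).as_matrix(); return np.degrees(np.arctan2(m[1,0],m[0,0]))%360
def rel(x,y,z,a=None,st=None):
    st=st or read_state(); m=R.from_quat(st["tool_rot"]).as_matrix()
    d=m.T@(np.array([x,y,z])-st["ee_pos"])/500
    t=0 if a is None else -(((a-yaw(st)+180)%360)-180)/90
    print("shift",np.round(d,4).tolist(),"turn",round(t,4),"yaw now",round(yaw(st),2))
def stt():
    s=read_state();np.set_printoptions(precision=3,suppress=True)
    print(round(s["time_s"],2),"p",s["ee_pos"],"yaw",round(yaw(s),2),"q",s["q"],"F",s["contact_force"],"M",s["ft_torque"],"op",round(s["opening"],1),"tilt",np.degrees(np.arccos(-R.from_quat(s["tool_rot"]).as_matrix()[2,2])))
E
python3 - <<'E'
from h import *
rel(390,150,280,183);rel(560,-290,280,183)
E
```

```text
shift [-0.6245, -0.6942, -0.0977] turn -0.2624 yaw now 159.38
shift [-1.2526, -1.3981, -0.0972] turn -0.2624 yaw now 159.38
```

```bash
python3 -m inch '[[[-0.2,-0.22,-0.1],-0.1,60],[[-0.62,-0.69,-0.1],-0.2,60],[[-0.62,-0.69,-0.1],-0.26,60],[[-0.62,-0.69,-0.1],-0.26,60],[[-0.8,-0.9,-0.1],-0.26,60],[[-1,-1,-0.1],-0.26,60],[[-1,-1,-0.1],-0.26,60],[[-1,-1,-0.1],-0.26,60],[[-1,-1,-0.1],-0.26,60],[[-1,-1,-0.1],-0.26,60],[[-1,-1,-0.1],-0.26,60],[[-1,-1,-0.1],-0.26,60]]'; python3 -c "
from h import *
stt();rel(560,-290,280,183)"
```

```text
time_s: 1.7
ee_pos: [513.0, -62.3, 281.1]
tool_rot: [-0.023, 1.0, -0.001, -0.0]
contact_force: [-0.3, 0.9, -0.6]
opening: 59.6
1.7 p [513.009 -62.278 281.148] yaw 182.63 q [-0.236  0.291  1.536 -0.001  1.313 -1.852] F [-0.264  0.868 -0.645] M [ 0.002 -0.03  -0.008] op 59.6 tilt 0.06361957202239685
shift [-0.073, -0.4593, 0.0028] turn -0.0041 yaw now 182.63
```

```bash
python3 -m inch '[[[-0.07,-0.46,0],0,60],[[-0.07,-0.46,0],0,60],[[-0.07,-0.46,0],0,60],[[-0.07,-0.46,0],0,60],[[-0.07,-0.46,0],0,60],[[-0.07,-0.46,0],0,60]]'; python3 - <<'E'
from h import *
stt()
d=cam("wrist");save(d,"w1");np.savez("w1.npz",**d)
E
```

```text
time_s: 2.45
ee_pos: [558.3, -290.1, 281.1]
tool_rot: [-0.023, 1.0, -0.0, -0.0]
contact_force: [0.7, 0.4, 0.4]
opening: 59.7
2.45 p [ 558.254 -290.114  281.055] yaw 182.61 q [-0.574  0.459  1.265 -0.001  1.418 -2.19 ] F [0.713 0.385 0.428] M [-0.004  0.023 -0.028] op 59.7 tilt 0.043605609656863074
```

View pics/w1.png

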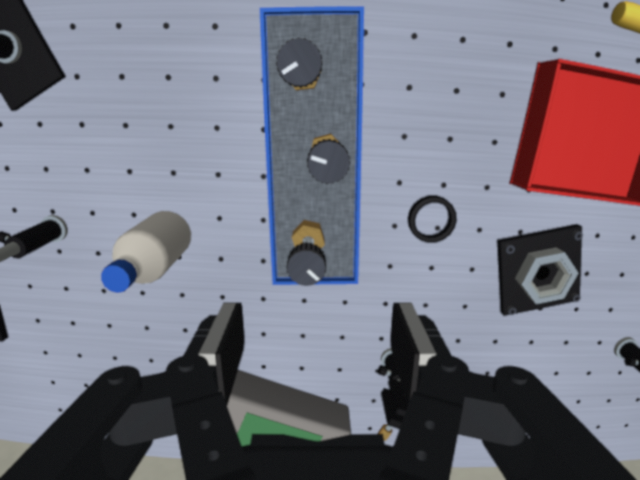

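```bash
python3 - <<'E'
from h import *
np.set_printoptions(precision=2,suppress=True)
d=dict(np.load("w1.npz"))
C=cloud(d);Z=C[:,:,2]
g=d["color"].astype(int).sum(2)
for c in [(298,62),(328,161),(306,266)]:
    u,v=c;v0,u0=max(0,v-32),u-32
    sub=C[v0:v+33,u0:u+33];gs=g[v0:v+33,u0:u+33]
    m=(abs(sub[:,:,2]-104)<6)
    # mask from depth -> contour circle using plane z=104
    cnt=max(cv2.findContours(m.astype(np.uint8),cv2.RETR_EXTERNAL,cv2.CHAIN_APPROX_NONE)[0],key=cv2.contourArea).reshape(-1,2)+[u0,v0]
    w=atz(d,cnt,104)[:,:2].astype(np.float32)
    (cx,cy),r=cv2.minEnclosingCircle(w)
    A=np.c_[2*w,np.ones(len(w))];s=np.linalg.lstsq(A,(w**2).sum(1),rcond=None)[0]
    wm=m&(gs>420)
    yy,xx=np.nonzero(wm)
    pw=atz(d,np.c_[xx+u0,yy+v0],104)[:,:2]
    mu=pw.mean(0);vv=np.linalg.svd(pw-mu)[2][0];
    if vv@(mu-s[:2])<0: vv=-vv
    print(c,"circ",cx,cy,r,"lsq",s[:2],np.sqrt(s[2]+s[:2]@s[:2]),"z",np.median(sub[:,:,2][m]),"line",mu,len(pw),np.degrees(np.arctan2(vv[1],vv[0])),"radial",np.degrees(np.arctan2(*(mu-s[:2])[::-1])))
im=cv2.resize(d["color"][30:310,255:370,::-1],None,fx=4,fy=4,interpolation=cv2.INTER_CUBIC)
cv2.imwrite("pics/w1a.png",np.hstack([im[:560],im[560:]]))
im=cv2.resize(d["color"][215:325,490:600,::-1],None,fx=5,fy=5,interpolation=cv2.INTER_CUBIC)
cv2.imwrite("pics/w1g.png",im)
E
```

```text
(298, 62) circ 442.9285888671875 -309.33917236328125 18.02931022644043 lsq [ 442.68 -309.46] 17.134103932778377 z 102.47182708846597 line [ 447.03 -316.28] 91 -56.71993226554988 radial -57.49276641968884
(328, 161) circ 518.046142578125 -282.8675231933594 17.710350036621094 lsq [ 518.09 -282.92] 16.83712686268062 z 102.50810017282254 line [ 516.33 -290.94] 78 -105.17900086405793 radial -102.36600157943047
(306, 266) circ 611.2000122070312 -298.5383605957031 18.15969467163086 lsq [ 611.24 -297.77] 17.08098289287805 z 102.4408343340254 line [ 618.87 -291.35] 60 48.791630028125304 radial 40.09054995639727
```

View pics/w1a.png

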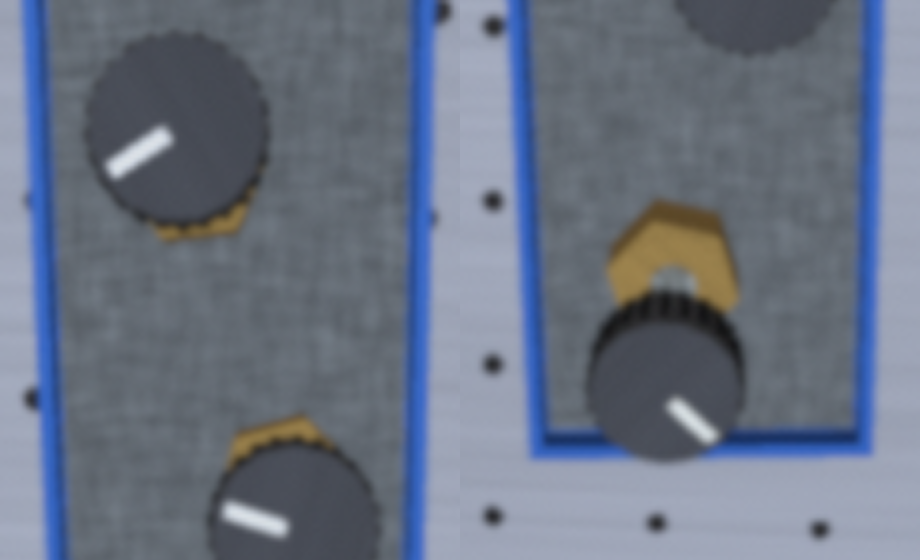

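View pics/w1g.png

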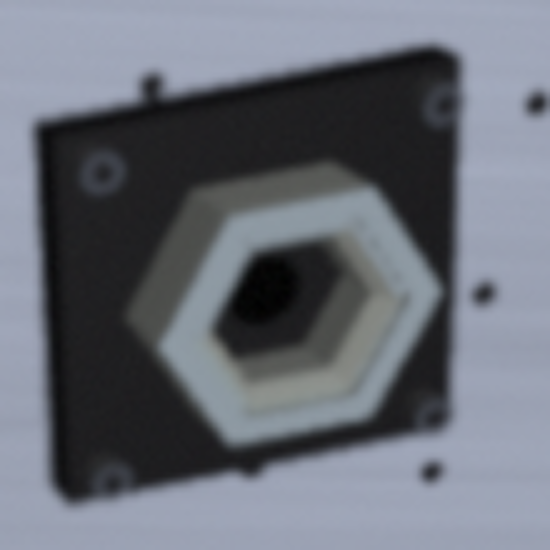

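```bash
python3 - <<'E'
from h import *
d=dict(np.load("w1.npz"))
im=d["color"].copy()
def hexa(c,a,af,z):
    t=np.radians(a+30+60*np.arange(7));r=af/np.sqrt(3)
    return np.c_[c[0]+r*np.cos(t),c[1]+r*np.sin(t),np.full(7,z)]
im=cv2.resize(im,None,fx=4,fy=4,interpolation=cv2.INTER_CUBIC)
def line(P,col=(255,0,0)): cv2.polylines(im,[np.round(proj(d,P)*4+1.5).astype(np.int32)],False,col,1)
for c,a in [((442.7,-309.5),-57),((518.1,-282.9),-105),((611.2,-297.8),45)]:
    line(hexa(c,a,32,28));line(hexa(c,a,32,4),(0,255,0))
    t=np.linspace(0,6.3,40);line(np.c_[c[0]+17.5*np.cos(t),c[1]+17.5*np.sin(t),0*t+104])
s=im[120:1240,1020:1480,::-1]
cv2.imwrite("pics/w1b.png",np.hstack([s[:560],s[560:]]))
rel(660,-21,250,183)
E
```

```text
shift [-0.228, 0.5272, 0.0622] turn -0.0038 yaw now 182.66
```

View pics/w1b.png

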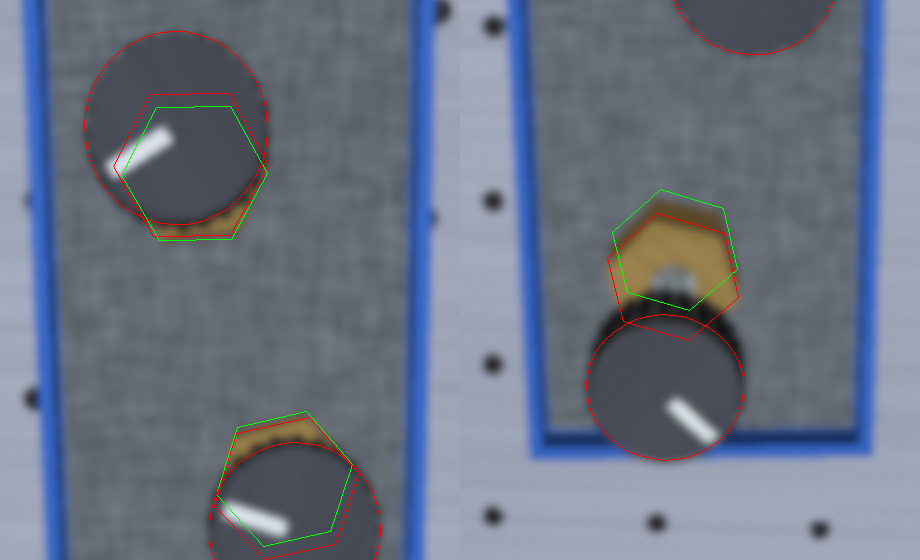

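```bash
python3 -m inch '[[[-0.23,0.53,0.06],0,60],[[-0.23,0.53,0.06],0,60],[[-0.23,0.53,0.06],0,60],[[-0.23,0.53,0.06],0,60],[[-0.23,0.53,0.06],0,60],[[-0.23,0.53,0.06],0,60]]'; python3 - <<'E'
from h import *
stt()
d=cam("wrist");save(d,"w2");np.savez("w2.npz",**d)
E
```

```text
time_s: 3.25
ee_pos: [660.8, -15.3, 250.8]
tool_rot: [-0.026, 1.0, 0.0, -0.0]
contact_force: [0.4, -0.4, 0.5]
opening: 59.8
3.25 p [660.816 -15.268 250.801] yaw 182.94 q [-0.113  0.53   1.222 -0.     1.39  -1.736] F [ 0.405 -0.431  0.514] M [ 0.058 -0.049  0.001] op 59.8 tilt 0.05456996525431378
```

View pics/w2.png

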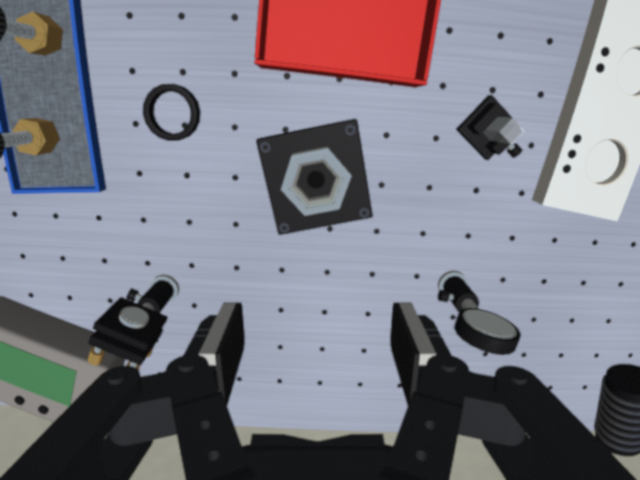

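```bash
cat >> h.py <<'E'
def hexa(c,a,af,z):
    t=np.radians(a+30+60*np.arange(7));r=af/np.sqrt(3)
    return np.c_[c[0]+r*np.cos(t),c[1]+r*np.sin(t),np.full(7,z)]
E
python3 - <<'E'
from h import *
from scipy.optimize import least_squares
d=dict(np.load("w2.npz"))
# flange corners by dark mask
g=cv2.cvtColor(d["color"],cv2.COLOR_RGB2GRAY)
roi=np.zeros_like(g);roi[112:242,245:382]=1
m=((g<95)&(roi>0)).astype(np.uint8)
m=cv2.morphologyEx(m,cv2.MORPH_OPEN,np.ones((5,5)))
cs=cv2.findContours(m,cv2.RETR_EXTERNAL,cv2.CHAIN_APPROX_NONE)[0];cn=max(cs,key=cv2.contourArea).reshape(-1,2)
w=atz(d,cn,12)[:,:2].astype(np.float32);print("flange",cv2.minAreaRect(w), )
m2=((g>125)&(roi>0)).astype(np.uint8)
sub=np.zeros_like(g);cv2.fillPoly(sub,[cv2.convexHull(cn)],1);sub=cv2.erode(sub,np.ones((15,15)))
m2=m2&sub
cs=cv2.findContours(m2,cv2.RETR_EXTERNAL,cv2.CHAIN_APPROX_NONE)[0];c2=max(cs,key=cv2.contourArea).reshape(-1,2)
w2=atz(d,c2,29)[:,:2]
def res(p):
    t=np.radians(p[2]+60*np.arange(6));D=(w2-p[:2])@np.array([np.cos(t),np.sin(t)])
    return D.max(1)-p[3]
s=least_squares(res,[647,-21,12,29.5],loss="soft_l1");print("nest",s.x,np.abs(s.fun).mean())
C=cloud(d);print("z rim",np.median(C[:,:,2][m2>0]))
k=5;im=cv2.resize(d["color"],None,fx=k,fy=k,interpolation=cv2.INTER_CUBIC)
def line(P,col=(255,0,0)): cv2.polylines(im,[np.round(proj(d,P)*k+2).astype(np.int32)],False,col,1)
c=s.x[:2];a=s.x[2]
line(hexa(c,a,59,29));line(hexa(c,a,59,12),(0,255,0));line(hexa(c,a,35,24),(0,0,255))
t=np.radians(a+45+90*np.arange(5));line(np.c_[c[0]+70.7*np.cos(t),c[1]+70.7*np.sin(t),0*t+12],(255,255,0))
cv2.imwrite("pics/w2b.png",im[110*k:240*k,250*k:380*k,::-1])
E
```

```text
flange ((645.5122680664062, -17.55389404296875), (99.49446868896484, 98.11121368408203), 14.034747123718262)
nest [645.94803899 -17.477345    13.98006019  28.75986108] 0.22567057608640015
z rim 27.23805944472528
```

View pics/w2b.png

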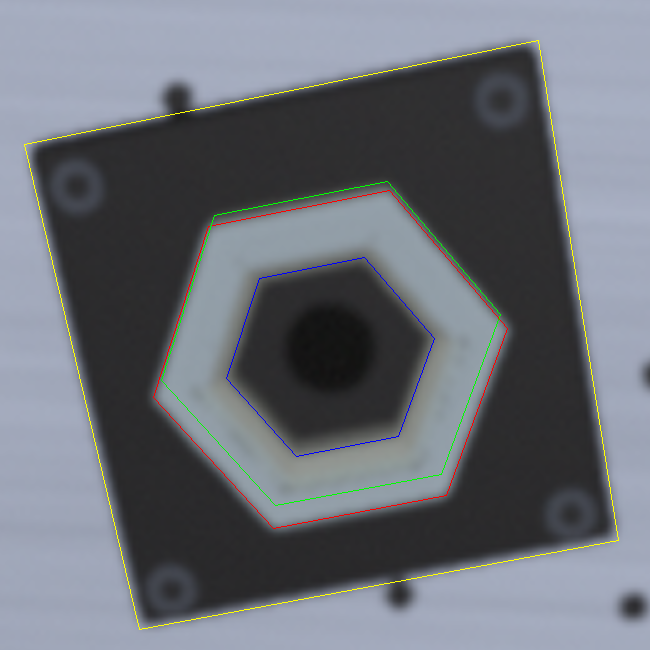

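```bash
python3 - <<'E'
from h import *
stt();d=cam("wrist");np.savez("w3.npz",**d);stt()
g=cv2.cvtColor(d["color"],cv2.COLOR_RGB2GRAY)
d0=dict(np.load("w2.npz"));g0=cv2.cvtColor(d0["color"],cv2.COLOR_RGB2GRAY)
print(cv2.phaseCorrelate(np.float32(g0[110:240,250:380]),np.float32(g[110:240,250:380])))
P=[[646,-17.5,29]];print(proj(d0,P),proj(d,P))
E
```

```text
3.3 p [660.584 -17.169 251.068] yaw 182.86 q [-0.116  0.53   1.222 -0.001  1.39  -1.737] F [ 0.237 -1.562  0.992] M [-0.032 -0.001  0.023] op 60.2 tilt 0.05262727888030529
3.35 p [660.468 -18.445 251.246] yaw 182.77 q [-0.118  0.529  1.223 -0.001  1.39  -1.737] F [ 0.047 -0.278  0.052] M [0.004 0.003 0.034] op 59.7 tilt 0.05449526431837623
((1.9224450404505689, 0.8185807372184399), 0.6571588479082607)
[[315.467 182.201]] [[317.585 182.45 ]]
```

```bash
python3 -c "
from h import *
rel(612,-298,180,183)"
```

```text
shift [0.1238, -0.5537, 0.143] turn -0.0025 yaw now 182.77
```

```bash
python3 -m inch '[[[0.12,-0.55,0.14],0,60],[[0.12,-0.55,0.14],0,60],[[0.12,-0.55,0.14],0,60],[[0.12,-0.55,0.14],0,60],[[0.12,-0.55,0.14],0,60],[[0.12,-0.55,0.14],0,60],[[0.12,-0.55,0.14],0,60]]'; python3 - <<'E'
from h import *
stt()
d=cam("wrist");save(d,"w4");np.savez("w4.npz",**d)
E
```

```text
time_s: 4.22
ee_pos: [613.4, -296.2, 181.9]
tool_rot: [-0.024, 1.0, -0.0, -0.0]
contact_force: [-0.4, 0.4, -0.4]
opening: 59.6
4.22 p [ 613.379 -296.187  181.907] yaw 182.72 q [-0.537  0.618  1.251 -0.001  1.272 -2.155] F [-0.406  0.404 -0.379] M [-0.024  0.    -0.028] op 59.6 tilt 0.04519352118472956
```

View pics/w4.png

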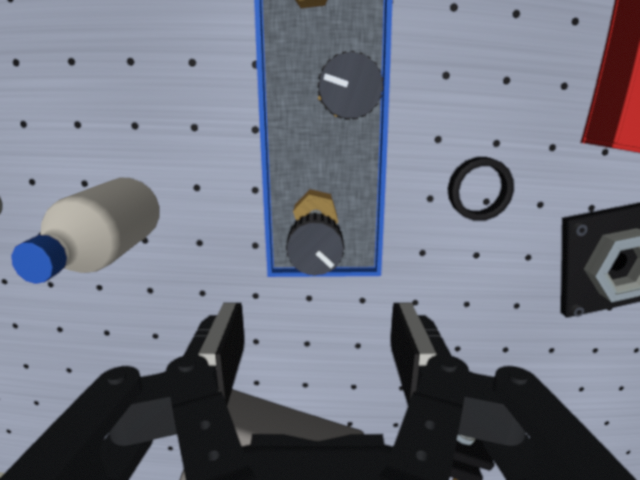

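```bash
cat >> h.py <<'E'
def knob(d,c,zt,out=None,h=45,nz=None):
    from scipy.optimize import least_squares
    u,v=c;v0,u0=max(0,v-h),u-h
    C=cloud(d);sub=C[v0:v+h,u0:u+h];gs=d["color"].astype(int).sum(2)[v0:v+h,u0:u+h]
    m=(abs(sub[:,:,2]-zt+1.5)<5)
    cnt=max(cv2.findContours(m.astype(np.uint8),cv2.RETR_EXTERNAL,cv2.CHAIN_APPROX_NONE)[0],key=cv2.contourArea).reshape(-1,2)+[u0,v0]
    w=atz(d,cnt,zt)[:,:2]
    s=least_squares(lambda p:np.hypot(*(w-p[:2]).T)-p[2],[*w.mean(0),17],loss="soft_l1",f_scale=.3).x
    wm=m&(gs>400);wm=cv2.erode(m.astype(np.uint8),np.ones((3,3))).astype(bool)&wm
    yy,xx=np.nonzero(wm);pw=atz(d,np.c_[xx+u0,yy+v0],zt)[:,:2];mu=pw.mean(0);vv=np.linalg.svd(pw-mu)[2][0]
    if vv@(mu-s[:2])<0: vv=-vv
    ia=np.degrees(np.arctan2(vv[1],vv[0]))
    print("knob",np.round(s,2),"z",np.median(sub[:,:,2][m]),"index line",round(ia,1),"radial",np.degrees(np.arctan2(*(mu-s[:2])[::-1])).round(1),len(pw))
    if out:
        k=6;im=cv2.resize(d["color"][v0:v+h,u0:u+h],None,fx=k,fy=k,interpolation=cv2.INTER_CUBIC)
        def line(P,col=(255,0,0)): cv2.polylines(im,[np.round((proj(d,P)-[u0,v0])*k+2.5).astype(np.int32)],False,col,1)
        t=np.linspace(0,6.3,60);line(np.c_[s[0]+17.5*np.cos(t),s[1]+17.5*np.sin(t),0*t+zt])
        line(hexa(s,ia+3,32,zt-76));line(hexa(s,ia+3,32,zt-100),(0,255,0))
        line([[*s[:2],zt],[s[0]+17*np.cos(np.radians(ia)),s[1]+17*np.sin(np.radians(ia)),zt]],(0,255,255))
        cv2.imwrite("pics/"+out+".png",im[:,:,::-1])
    return s,ia
E
python3 - <<'E'
from h import *
d=dict(np.load("w4.npz"));knob(d,(315,240),104,"w4b",h=60);knob(d,(351,85),104)
E
```

```text
knob [ 611.61 -297.73   17.18] z 102.43072223460204 index line 48.4 radial 41.6 128
knob [ 518.88 -283.06   17.16] z 102.49014590007513 index line -104.1 radial -107.3 159
```

View pics/w4b.png

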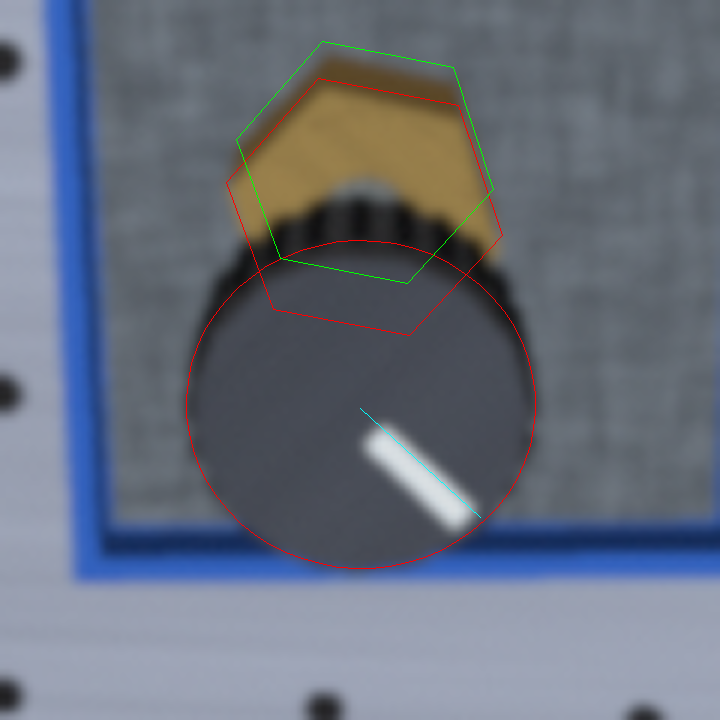

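```bash
python3 -c "
from h import *
stt();rel(611.6,-297.7,70,183)"
```

```text
4.28 p [ 613.743 -295.634  182.039] yaw 182.78 q [-0.536  0.618  1.251 -0.001  1.272 -2.155] F [-0.943  0.133  0.063] M [ 0.03  -0.028 -0.007] op 60.1 tilt 0.0486270284775381
shift [0.0044, -0.0037, 0.2241] turn -0.0025 yaw now 182.78
```

```bash
python3 -m inch '[[[0.004,-0.004,0.1],0,60],[[0.004,-0.004,0.18],0,60],[[0.004,-0.004,0.22],0,60],[[0.004,-0.004,0.224],0,60],[[0.004,-0.004,0.224],0,60],[[0.004,-0.004,0.224],0,60]]' 40; python3 -c "
from h import *
stt()"
```

```text
time_s: 5.03
ee_pos: [612.6, -298.2, 71.6]
tool_rot: [-0.024, 1.0, -0.001, 0.001]
contact_force: [-1.1, -0.4, -0.0]
opening: 60.2
5.03 p [ 612.614 -298.201   71.624] yaw 182.78 q [-0.54   0.737  1.348 -0.001  1.054 -2.159] F [-1.109 -0.432 -0.049] M [ 0.002 -0.03  -0.02 ] op 60.2 tilt 0.16036497155362192
```

```bash
python3 -m inch '[[[0.002,0.001,0.003],0,45],[[0.002,0.001,0.003],0,35],[[0.002,0.001,0.003],0,25],[[0.002,0.001,0.003],0,25],[[0.002,0.001,0.003],0,25]]' 40; python3 - <<'E'
from h import *
stt()
d=cam("wrist");save(d,"w5");np.savez("w5.npz",**d);stt()
E
```

```text
time_s: 5.65
ee_pos: [611.8, -297.8, 70.7]
tool_rot: [-0.024, 1.0, -0.001, 0.001]
contact_force: [-0.9, 0.9, 5.0]
opening: 34.2
5.65 p [ 611.791 -297.825   70.666] yaw 182.78 q [-0.54   0.737  1.352 -0.001  1.05  -2.159] F [-0.903  0.862  4.976] M [0.19  0.153 0.007] op 34.2 tilt 0.19300305241763793
5.7 p [ 611.85  -297.838   70.685] yaw 182.78 q [-0.54   0.737  1.351 -0.001  1.05  -2.159] F [-0.554  0.87   5.698] M [ 0.241  0.159 -0.033] op 34.0 tilt 0.19832935488640832
```

View pics/w5.png

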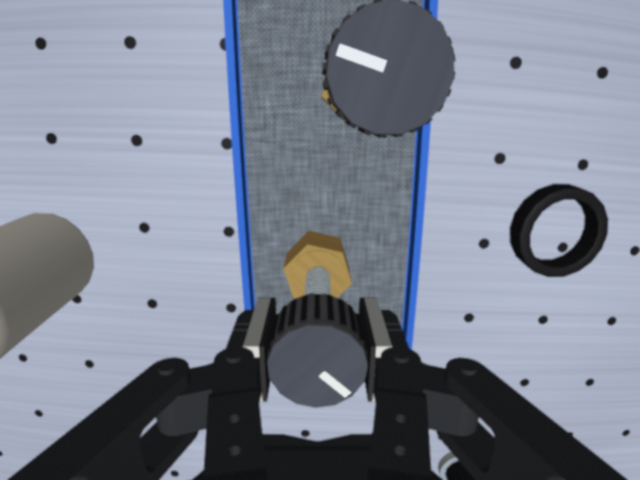

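```bash
python3 - <<'E'
from h import *
d=dict(np.load("w5.npz"));knob(d,(318,365),104,"w5b",h=65)
E
```

```text
knob [ 610.74 -297.71   18.92] z 102.52055268526169 index line 48.3 radial 39.2 329
```

View pics/w5b.png

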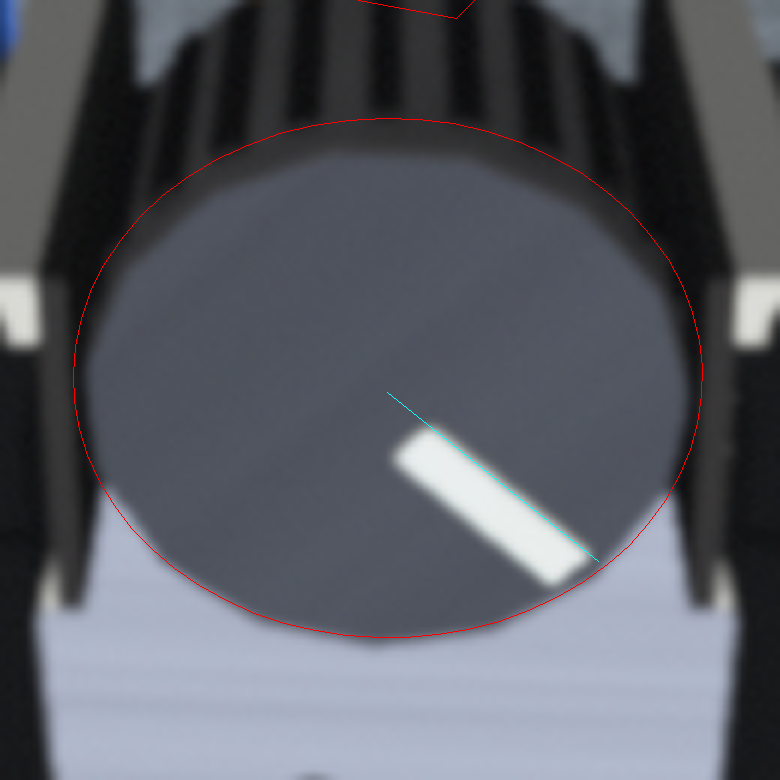

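```bash
python3 -c "
from h import *
rel(611.8,-297.8,170,183);rel(645.7,-17.5,170,205.3)"
```

```text
shift [-0.0004, -0.0004, -0.1986] turn -0.0024 yaw now 182.78
shift [-0.0953, 0.5562, -0.1998] turn -0.2502 yaw now 182.78
```

```bash
python3 -m inch '[[[0,0,-0.06],0,25],[[0,0,-0.15],0,25],[[-0.01,0.05,-0.2],0,25],[[-0.03,0.15,-0.2],-0.1,25],[[-0.05,0.27,-0.2],-0.2,25],[[-0.07,0.38,-0.2],-0.25,25],[[-0.09,0.48,-0.2],-0.25,25],[[-0.095,0.54,-0.2],-0.25,25],[[-0.095,0.556,-0.2],-0.25,25],[[-0.095,0.556,-0.2],-0.25,25]]' 40; python3 - <<'E'
from h import *
stt()
d=cam("wrist");save(d,"w6");np.savez("w6.npz",**d);stt();rel(645.7,-17.5,170,205.3)
E
```

```text
time_s: 6.95
ee_pos: [645.3, -17.7, 170.0]
tool_rot: [-0.219, 0.976, -0.001, 0.001]
contact_force: [0.0, -1.3, -2.3]
opening: 33.8
6.95 p [645.336 -17.693 170.002] yaw 205.31 q [-0.119  0.581  1.364 -0.002  1.194 -2.13 ] F [ 0.    -1.291 -2.347] M [-0.035  0.029  0.025] op 33.8 tilt 0.18697669813531032
7.0 p [645.408 -18.357 170.037] yaw 205.27 q [-0.12   0.581  1.364 -0.002  1.194 -2.131] F [-0.594  0.14  -2.97 ] M [ 0.007  0.018 -0.005] op 34.0 tilt 0.1965257271637851
shift [-0.0013, 0.0013, 0.0001] turn -0.0003 yaw now 205.27
```

View pics/w6.png

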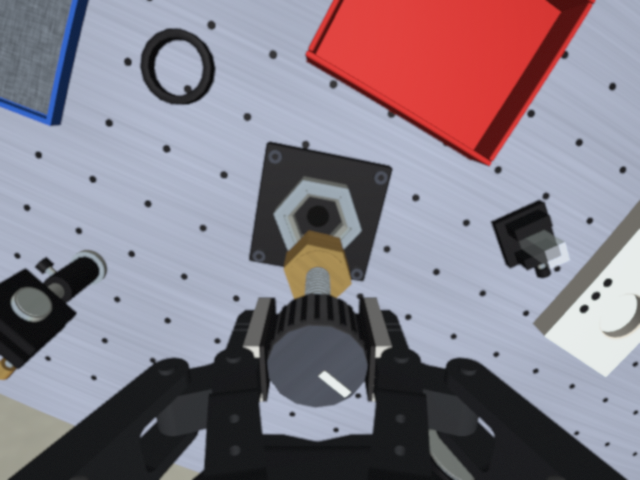

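```bash
cat >> h.py <<'E'
def overlay(d,items,box,k,out):
    u0,v0,u1,v1=box
    im=cv2.resize(d["color"][v0:v1,u0:u1],None,fx=k,fy=k,interpolation=cv2.INTER_CUBIC)
    for P,col in items: cv2.polylines(im,[np.round((proj(d,P)-[u0,v0])*k+k/2-.5).astype(np.int32)],False,col,1)
    cv2.imwrite("pics/"+out+".png",im[:,:,::-1])
def flange(c,a): 
    t=np.radians(a+45+90*np.arange(5));return np.c_[c[0]+70.7*np.cos(t),c[1]+70.7*np.sin(t),0*t+12]
RED,GRN,BLU,YEL=(255,0,0),(0,255,0),(0,0,255),(255,255,0)
E
python3 - <<'E'
from h import *
d=dict(np.load("w6.npz"));c=(645.7,-17.5);t=(645.34,-17.7)
overlay(d,[(hexa(c,14,59,29),RED),(hexa(c,14,59,12),GRN),(flange(c,14),YEL),(hexa(t,74,32,127.3),RED),(hexa(t,74,32,103.3),GRN)],(235,135,405,310),4.5,"w6b")
E
```

```text
(no output)
```

View pics/w6b.png

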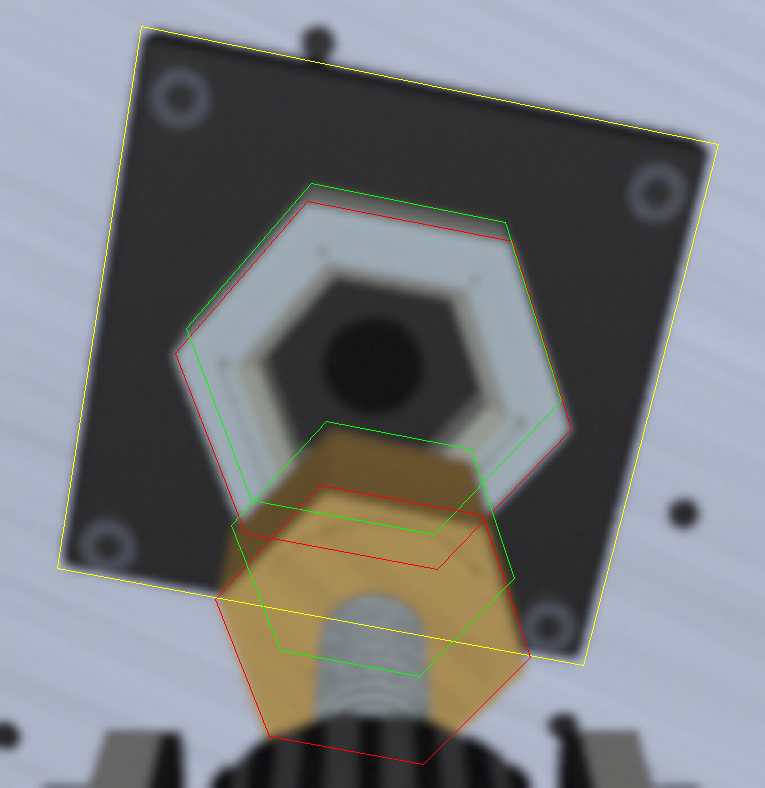

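```bash
python3 -m inch '[[[-0.001,0.001,0.05],0,25],[[-0.001,0.001,0.1],0,25],[[-0.001,0.001,0.135],0,25],[[-0.001,0.001,0.138],0,25],[[-0.001,0.001,0.138],0,25],[[-0.001,0.001,0.138],0,25]]' 40; python3 - <<'E'
from h import *
stt();rel(645.7,-17.5,78.5,205.3)
E
```

```text
time_s: 7.75
ee_pos: [646.4, -18.0, 102.0]
tool_rot: [-0.219, 0.976, -0.002, 0.002]
contact_force: [-0.4, -0.2, -2.6]
opening: 34.2
7.75 p [646.394 -18.031 101.985] yaw 205.26 q [-0.119  0.659  1.424 -0.003  1.054 -2.129] F [-0.42  -0.173 -2.58 ] M [ 0.026 -0.024  0.024] op 34.2 tilt 0.26952773241971945
shift [0.0009, 0.0017, 0.047] turn -0.0004 yaw now 205.26
```

```bash
python3 -m inch '[[[0.001,0.001,0],0,25],[[0.001,0.001,0.01],0,25],[[0.001,0.001,0.018],0,25],[[0.001,0.001,0.024],0,25],[[0.001,0.001,0.03],0,25],[[0.001,0.001,0.03],0,25]]' 40; python3 - <<'E'
from h import *
stt();rel(645.7,-17.5,78.5,205.3)
E
```

```text
time_s: 8.5
ee_pos: [645.6, -17.8, 86.6]
tool_rot: [-0.219, 0.976, -0.002, 0.001]
contact_force: [-0.7, 0.0, -2.8]
opening: 34.1
8.5 p [645.649 -17.825  86.644] yaw 205.26 q [-0.119  0.677  1.437 -0.003  1.024 -2.129] F [-0.697  0.04  -2.758] M [ 0.011 -0.009  0.022] op 34.1 tilt 0.24603152794257566
shift [-0.0003, 0.0006, 0.0163] turn -0.0004 yaw now 205.26
```

```bash
python3 -m inch '[[[0,0,0.006],0,25],[[0,0,0.011],0,25],[[0,0,0.015],0,25],[[0,0,0.0165],0,25],[[0,0,0.0165],0,25]]' 40; python3 - <<'E'
from h import *
stt()
d=cam("wrist");save(d,"w7");np.savez("w7.npz",**d)
c=(645.7,-17.5)
overlay(d,[(hexa(c,14,59,29),RED),(hexa(c,14,35,24),GRN)],(235,160,405,410),2.4,"w7b")
E
```

```text
time_s: 9.12
ee_pos: [645.8, -17.8, 78.7]
tool_rot: [-0.219, 0.976, -0.002, 0.002]
contact_force: [-1.2, -0.6, 3.1]
opening: 33.8
9.12 p [645.791 -17.836  78.711] yaw 205.26 q [-0.119  0.687  1.443 -0.003  1.008 -2.129] F [-1.196 -0.595  3.071] M [0.055 0.19  0.033] op 33.8 tilt 0.2626815164098443
```

View pics/w7b.png

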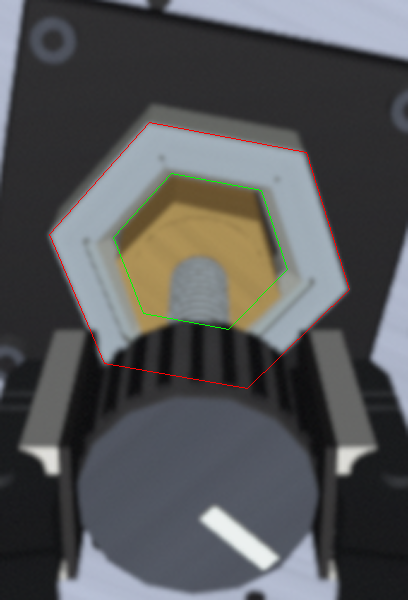

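```bash
python3 -m inch '[[[0,0,0],0.05,25],[[0,0,0],0.1,25],[[0,0,0],0.15,25],[[0,0,0],0.2,25],[[0,0,0],0.2,25]]' 40; python3 -c "
from h import *
stt()"; python3 -m inch '[[[0,0,0],0.05,25],[[0,0,0],0.1,25],[[0,0,0],0.1,25]]' 40; python3 -c "
from h import *
stt();snapshot('side');stt()"
```

```text
time_s: 9.8
ee_pos: [645.7, -17.6, 78.8]
tool_rot: [-0.064, 0.998, -0.001, 0.002]
contact_force: [-2.1, 2.2, 1.1]
opening: 34.0
9.8 p [645.68  -17.629  78.763] yaw 187.29 q [-0.119  0.687  1.443 -0.002  1.008 -1.815] F [-2.101  2.191  1.113] M [0.499 0.284 0.086] op 34.0 tilt 0.24949242835977412
time_s: 10.18
ee_pos: [645.7, -17.5, 78.8]
tool_rot: [0.014, 1.0, -0.001, 0.002]
contact_force: [-2.3, 2.0, 0.4]
opening: 34.2
10.18 p [645.668 -17.535  78.767] yaw 178.41 q [-0.119  0.687  1.443 -0.002  1.008 -1.66 ] F [-2.263  1.966  0.37 ] M [0.5   0.153 0.052] op 34.2 tilt 0.24399797402429158
10.22 p [645.707 -17.541  78.784] yaw 178.46 q [-0.119  0.687  1.443 -0.002  1.008 -1.661] F [-0.814  2.125  0.823] M [0.452 0.218 0.036] op 34.0 tilt 0.24829599521222295
```

```bash
for i in 1 ; do python3 -m inch '[[[0,0,0],0.05,25],[[0,0,0],0.08,25],[[0,0,0],0.08,25]]' 40 >/dev/null; python3 -c "
from h import *
stt()"; done; python3 -m inch '[[[0,0,0],0.05,25],[[0,0,0],0.08,25],[[0,0,0],0.08,25]]' 40 >/dev/null; python3 -c "
from h import *
stt();s=[read_state()['ft_torque'][2]];snapshot('side');s.append(read_state()['ft_torque'][2]);print(s)"
```

```text
10.6 p [645.613 -17.52   78.788] yaw 171.41 q [-0.119  0.687  1.443 -0.002  1.008 -1.538] F [-2.518  1.73   1.662] M [0.527 0.337 0.117] op 33.7 tilt 0.23970873060338263
10.97 p [645.492 -17.495  78.821] yaw 164.36 q [-0.118  0.687  1.443 -0.002  1.008 -1.415] F [-2.827  2.406  2.059] M [0.466 0.473 0.155] op 34.1 tilt 0.2304576398149495
[np.float64(0.15545018553855638), np.float64(0.17225633026299877)]
```

```bash
python3 -m inch '[[[0,0,0],0.04,25],[[0,0,0],0.04,25]]' 40 >/dev/null; python3 -c "
from h import *
stt();s=[]
for i in range(3): s.append(read_state()['ft_torque'][2]);d=snapshot('side')
s.append(read_state()['ft_torque'][2]);print(s);stt()
d=cam('wrist');save(d,'w8');np.savez('w8.npz',**d)
"
```

```text
11.28 p [645.482 -17.488  78.823] yaw 160.9 q [-0.118  0.687  1.443 -0.002  1.008 -1.355] F [-2.483  1.349  1.726] M [0.462 0.464 0.235] op 34.1 tilt 0.23064090154377656
[np.float64(0.23462599861556013), np.float64(0.23884091136919852), np.float64(0.2200684146417701), np.float64(0.30687664219027255)]
11.43 p [645.471 -17.487  78.785] yaw 160.9 q [-0.118  0.687  1.443 -0.002  1.008 -1.355] F [-2.175  1.656  2.539] M [0.492 0.447 0.307] op 33.9 tilt 0.22532548366618665
```

View pics/w8.png

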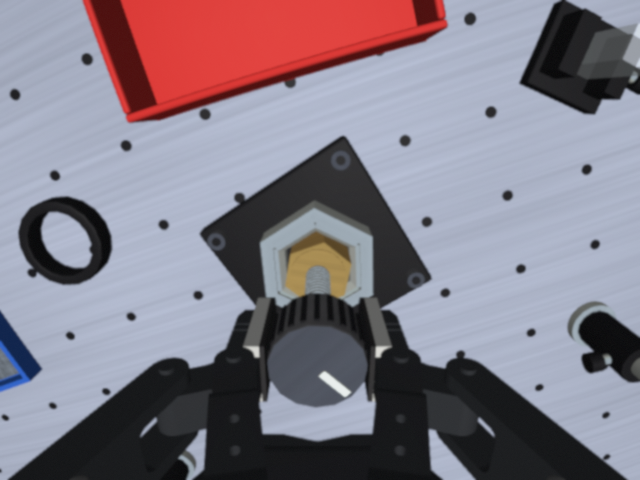

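```bash
python3 -m inch '[[[0,0,-0.02],0,25],[[0,0,-0.06],0,25],[[0,0,-0.14],0,25],[[0,0,-0.16],0,25],[[0,0,-0.16],0,25]]' 40 >/dev/null; python3 -c "
from h import *
stt();
d=cam('wrist');save(d,'w9');np.savez('w9.npz',**d)
d=dict(np.load('top0.npz'));print(bydepth(d,[(297,262),(352,265),(349,315),(293,310)]))
rel(482,-2,160,160.9)"
```

```text
12.1 p [645.561 -17.481 159.249] yaw 160.88 q [-0.118  0.591  1.377 -0.002  1.168 -1.355] F [-0.642 -0.567 -3.461] M [-0.045  0.042 -0.008] op 33.6 tilt 0.30594057682474207
[[549.683  70.322  44.151]
 [545.762 -72.711  38.881]
 [416.438 -67.279  38.267]
 [425.726  77.319  36.522]]
shift [0.3179, -0.0777, -0.0045] turn -0.0003 yaw now 160.88
```

View pics/w9.png

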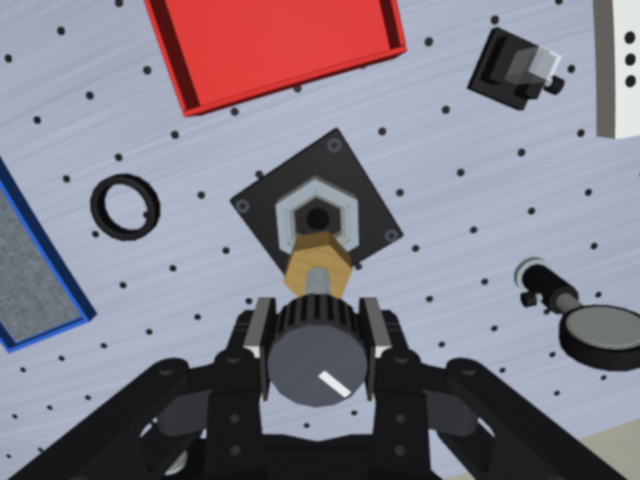

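```bash
python3 -c "
from h import *
rel(484,2,160,160.9);rel(484,2,72,160.9)"
python3 -m inch '[[[0.08,-0.02,0],0,25],[[0.2,-0.05,0],0,25],[[0.3,-0.083,0.02],0,25],[[0.318,-0.086,0.08],0,25],[[0.318,-0.086,0.14],0,25],[[0.318,-0.086,0.165],0,25],[[0.318,-0.086,0.175],0,25],[[0.318,-0.086,0.175],0,25]]' 40
python3 -c "
from h import *
stt();rel(484,2,72,160.9)"
```

```text
shift [0.3168, -0.0688, -0.0045] turn -0.0003 yaw now 160.88
shift [0.3174, -0.0686, 0.1715] turn -0.0003 yaw now 160.88
time_s: 13.15
ee_pos: [481.1, -6.2, 70.8]
tool_rot: [0.166, 0.986, -0.001, 0.002]
contact_force: [-3.0, 1.1, 3.3]
opening: 33.9
13.15 p [481.102  -6.231  70.816] yaw 160.89 q [-0.136  0.536  1.867 -0.003  0.735 -1.37 ] F [-3.012  1.068  3.314] M [-0.067  0.669  0.024] op 33.9 tilt 0.2263210139602307
shift [-0.0001, 0.0174, -0.0024] turn -0.0001 yaw now 160.89
```

```bash

python3 -m inch '[[[0,0,0],0,60],[[0,0,0],0,60],[[0,0,0],0,60],[[0,0,-0.08],0,60],[[0,0,-0.2],0,60],[[0,0,-0.22],0,60]]' 40
python3 -c "
from h import *
stt();rel(519,-283,180,183);snapshot
d=cam('wrist');save(d,'w10')"
```

```text
time_s: 13.9
ee_pos: [482.4, -6.1, 184.2]
tool_rot: [0.166, 0.986, -0.001, 0.005]
contact_force: [-0.7, -0.2, 0.4]
opening: 59.9
13.9 p [482.441  -6.121 184.21 ] yaw 160.89 q [-0.135  0.351  1.755 -0.003  1.027 -1.371] F [-0.659 -0.175  0.369] M [-0.025  0.026  0.033] op 59.9 tilt 0.5288359377809538
shift [-0.2503, -0.4993, 0.0109] turn -0.2457 yaw now 160.89
```

View pics/w10.png

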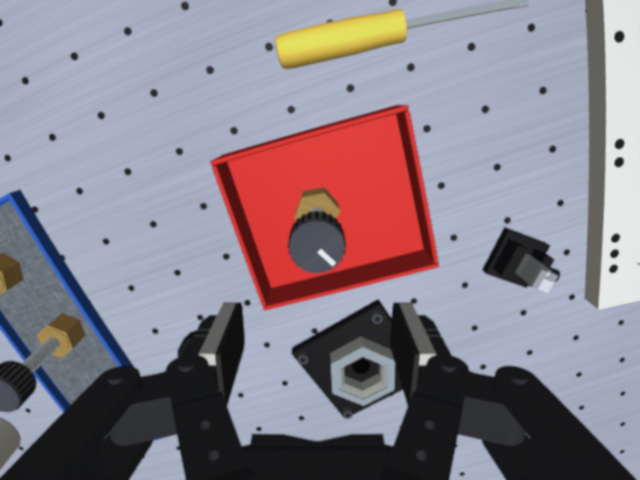

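```bash

python3 -m inch '[[[-0.25,-0.5,0.01],-0.1,60],[[-0.25,-0.5,0.01],-0.2,60],[[-0.25,-0.5,0.01],-0.245,60],[[-0.25,-0.5,0.01],-0.245,60],[[-0.25,-0.5,0.01],-0.245,60],[[-0.25,-0.5,0.01],-0.245,60],[[-0.25,-0.5,0.01],-0.245,60],[[-0.25,-0.5,0.01],-0.245,60]]' 40
python3 -c "
from h import *
stt()
d=cam('wrist');save(d,'w11');np.savez('w11.npz',**d)"
```

```text
time_s: 14.95
ee_pos: [518.1, -281.9, 179.4]
tool_rot: [-0.026, 1.0, -0.001, 0.003]
contact_force: [0.0, -0.1, -0.3]
opening: 60.1
14.95 p [ 518.143 -281.914  179.362] yaw 183.01 q [-0.6    0.496  1.504  0.002  1.135 -2.225] F [ 0.    -0.087 -0.322] M [-0.032  0.026 -0.006] op 60.1 tilt 0.4102143299160844
```

View pics/w11.png

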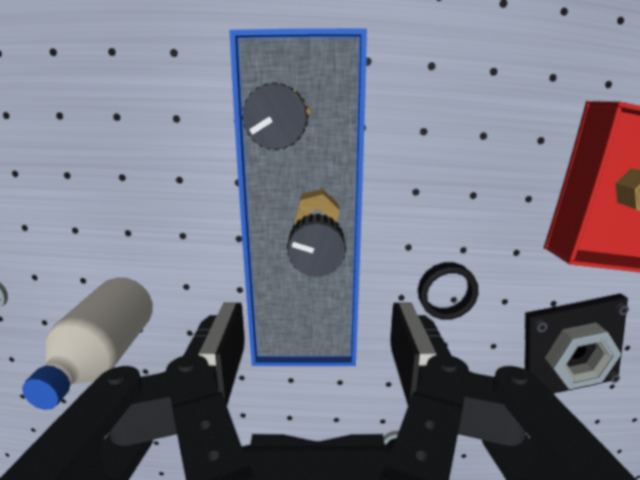

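```bash
python3 - <<'E'
from h import *
d=dict(np.load("w11.npz"));s,ia=knob(d,(316,243),104,"w11b",h=60);knob(d,(275,116),104)
stt();rel(s[0],s[1],70.5,183)
E
```

```text
knob [ 516.72 -282.81   17.17] z 102.46217744927236 index line -105.9 radial -95.0 129
knob [ 442.24 -308.98   17.19] z 102.49767518926612 index line -55.3 radial -56.6 160
15.0 p [ 518.287 -282.045  179.57 ] yaw 183.01 q [-0.6    0.495  1.503  0.002  1.135 -2.225] F [ 0.564  0.662 -0.47 ] M [-0.006  0.048  0.023] op 60.0 tilt 0.4341945508453652
shift [0.0047, -0.0007, 0.2181] turn 0.0001 yaw now 183.01
```

View pics/w11b.png

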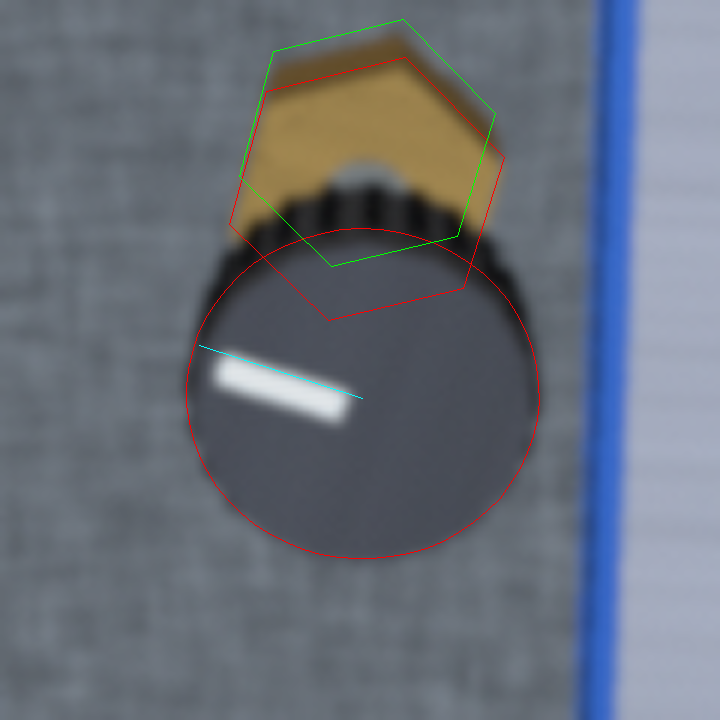

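```bash

python3 -m inch '[[[0.002,-0.001,0.09],0,60],[[0.002,-0.001,0.17],0,60],[[0.002,-0.001,0.21],0,60],[[0.002,-0.001,0.218],0,60],[[0.002,-0.001,0.218],0,60],[[0.002,-0.001,0.218],0,60]]' 40
python3 -c "
from h import *
stt();rel(517.5,-282.8,70.7,183)"
```

```text
time_s: 15.75
ee_pos: [518.6, -283.1, 71.7]
tool_rot: [-0.026, 1.0, -0.002, 0.004]
contact_force: [-0.2, 1.3, 0.2]
opening: 60.3
15.75 p [ 518.645 -283.095   71.668] yaw 183.03 q [-0.602  0.636  1.598  0.002  0.898 -2.227] F [-0.185  1.286  0.191] M [-0.01  -0.036 -0.02 ] op 60.3 tilt 0.5309628873543482
shift [0.0023, 0.0007, 0.0019] turn 0.0003 yaw now 183.03
```

```bash

python3 -m inch '[[[0.003,0.001,0.002],0,45],[[0.003,0.001,0.002],0,35],[[0.003,0.001,0.002],0,25],[[0.003,0.001,0.002],0,25],[[0.003,0.001,0.002],0,25]]' 40 >/dev/null
python3 -c "
from h import *
stt();
d=cam('wrist');save(d,'w12');np.savez('w12.npz',**d);cv2.imwrite('pics/w12b.png',cv2.resize(d['color'][230:420,230:410,::-1],None,fx=3,fy=3))
rel(645.7,-17.5,170,180)"
```

```text
16.38 p [ 517.333 -282.838   71.179] yaw 183.02 q [-0.603  0.635  1.603  0.002  0.894 -2.227] F [-1.361 -0.066  6.704] M [ 0.18   0.135 -0.022] op 34.3 tilt 0.5733426346106085
shift [-0.2861, 0.5155, -0.1975] turn 0.0336 yaw now 183.02
```

View pics/w12b.png

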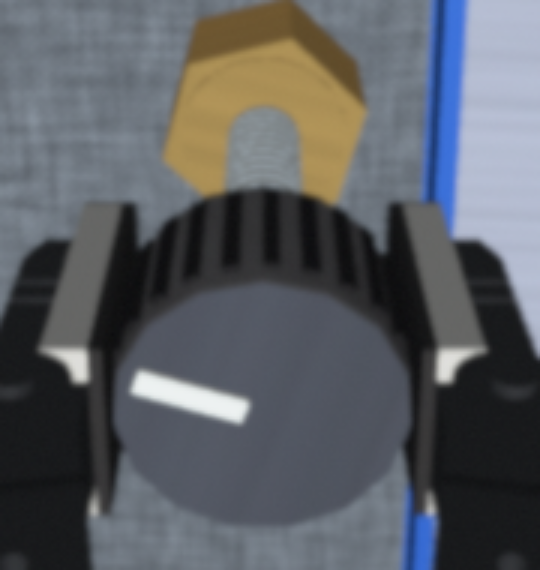

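```bash
python3 -m inch '[[[0,0,-0.06],0,25],[[0,0,-0.15],0,25],[[-0.02,0.04,-0.19],0,25],[[-0.08,0.14,-0.2],0.03,25],[[-0.15,0.26,-0.2],0.033,25],[[-0.21,0.37,-0.2],0.033,25],[[-0.26,0.47,-0.2],0.033,25],[[-0.284,0.51,-0.2],0.033,25],[[-0.286,0.516,-0.2],0.033,25],[[-0.286,0.516,-0.2],0.033,25]]' 40 >/dev/null; python3 - <<'E'
from h import *
stt();t=read_state()["ee_pos"]
d=cam("wrist");save(d,"w13");np.savez("w13.npz",**d);rel(645.7,-17.5,100,180)
c=(645.7,-17.5);b=t[2]-67.2
overlay(d,[(hexa(c,14,59,29),RED),(hexa(c,14,59,12),GRN),(flange(c,14),YEL),(hexa(t,14,32,b+24),RED),(hexa(t,14,32,b),GRN)],(235,135,405,310),4.5,"w13b")
E
```

```text
17.68 p [645.135 -18.075 171.052] yaw 180.03 q [-0.119  0.577  1.37  -0.004  1.187 -1.689] F [ 0.299  0.291 -3.389] M [-0.034 -0.006 -0.015] op 34.2 tilt 0.5412632315293174
shift [0.0, 0.0025, 0.1422] turn -0.0001 yaw now 179.99
```

View pics/w13b.png

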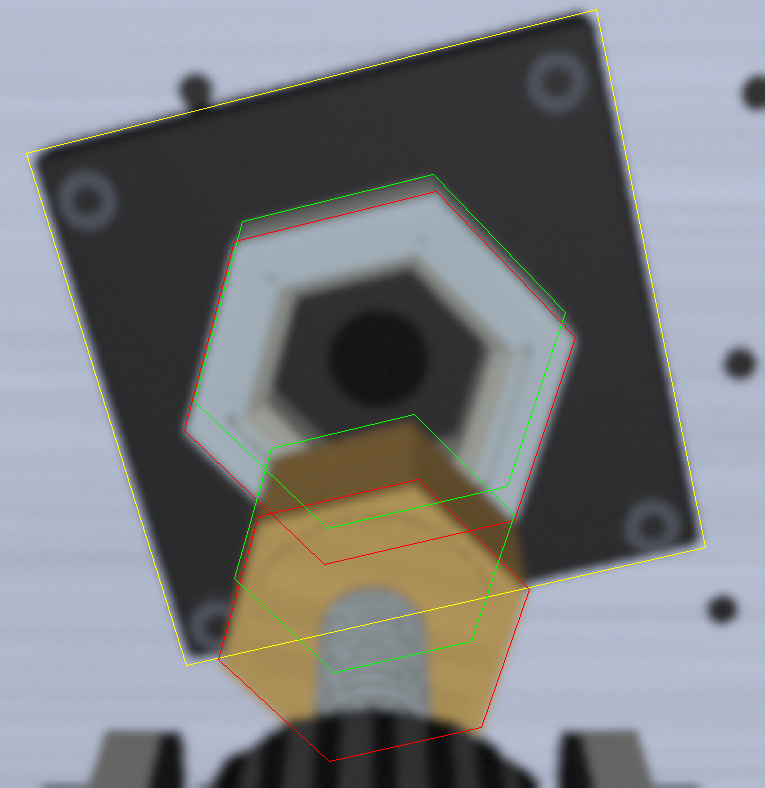

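```bash
python3 -m inch '[[[0,0.002,0.05],0,25],[[0,0.002,0.1],0,25],[[0,0.002,0.14],0,25],[[0,0.002,0.144],0,25],[[0,0.002,0.144],0,25],[[0,0.002,0.144],0,25]]' 40 >/dev/null; python3 - <<'E'
from h import *
stt();rel(645.5,-17.5,79.2,180)
E
```

```text
18.48 p [646.193 -18.139 100.159] yaw 179.97 q [-0.119  0.658  1.432 -0.004  1.041 -1.687] F [ 0.201  0.417 -2.895] M [ 0.015  0.034 -0.016] op 34.3 tilt 0.6277463802907607
shift [0.0018, 0.0015, 0.0419] turn -0.0003 yaw now 179.97
```

```bash
python3 -m inch '[[[0.002,0.0015,0.002],0,25],[[0.002,0.0015,0.01],0,25],[[0.002,0.0015,0.016],0,25],[[0.002,0.0015,0.022],0,25],[[0.002,0.0015,0.028],0,25],[[0.002,0.0015,0.028],0,25]]' 40 >/dev/null; python3 - <<'E'
from h import *
stt();rel(645.5,-17.5,79.2,180)
E
```

```text
19.23 p [645.172 -17.439  85.808] yaw 179.97 q [-0.118  0.675  1.445 -0.004  1.012 -1.686] F [-0.214  0.294 -1.987] M [ 0.054  0.027 -0.01 ] op 34.0 tilt 0.5998476186819134
shift [-0.0005, -0.0001, 0.0132] turn -0.0003 yaw now 179.97
```

```bash
python3 -m inch '[[[0,0,0.006],0,25],[[0,0,0.011],0,25],[[0,0,0.0138],0,25],[[0,0,0.0138],0,25]]' 40 >/dev/null; python3 - <<'E'
from h import *
stt()
d=cam("wrist");save(d,"w14");np.savez("w14.npz",**d)
c=(645.7,-17.5)
overlay(d,[(hexa(c,14,59,29),RED),(hexa(c,14,35,24),GRN)],(235,160,405,410),2.4,"w14b")
E
```

```text
19.73 p [645.434 -17.487  79.249] yaw 179.97 q [-0.118  0.684  1.449 -0.004  0.998 -1.686] F [-1.3   -0.878  3.202] M [0.078 0.244 0.001] op 34.0 tilt 0.6271105670266205
```

View pics/w14b.png

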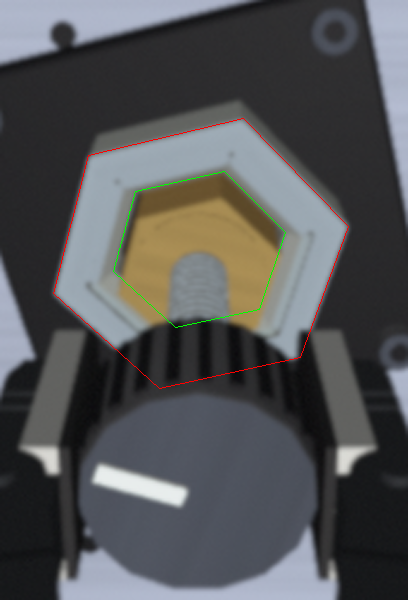

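Home. Now turn clockwise with torque checks.

```bash
python3 -m inch '[[[0,0,0],0.05,25],[[0,0,0],0.1,25],[[0,0,0],0.15,25],[[0,0,0],0.2,25],[[0,0,0],0.25,25],[[0,0,0],0.25,25]]' 40 >/dev/null; python3 -c "
from h import *
stt();snapshot('side');stt()"; python3 -m inch '[[[0,0,0],0.05,25],[[0,0,0],0.1,25],[[0,0,0],0.1,25]]' 40 > /dev/null; python3 -c "
from h import *
stt();snapshot('side');stt()"
```

```text
20.52 p [645.534 -17.416  79.345] yaw 157.49 q [-0.118  0.684  1.449 -0.004  0.998 -1.293] F [-0.682  1.189 -0.098] M [0.132 0.085 0.005] op 34.0 tilt 0.6405745058423589
20.57 p [645.502 -17.417  79.323] yaw 157.57 q [-0.118  0.684  1.449 -0.004  0.998 -1.295] F [-0.169 -0.403  1.13 ] M [0.172 0.087 0.012] op 33.7 tilt 0.6359401734623856
20.95 p [645.526 -17.374  79.352] yaw 148.68 q [-0.118  0.684  1.449 -0.004  0.998 -1.14 ] F [-0.882  1.477  1.333] M [0.197 0.136 0.025] op 33.8 tilt 0.6400429613261382
21.0 p [645.523 -17.397  79.332] yaw 148.74 q [-0.118  0.684  1.449 -0.004  0.998 -1.141] F [-0.374  1.36  -0.043] M [0.156 0.007 0.049] op 34.0 tilt 0.6378131156983037
```

```bash
for k in 1; do python3 -m inch '[[[0,0,0],0.05,25],[[0,0,0],0.08,25],[[0,0,0],0.08,25]]' 40 >/dev/null; python3 -c "
from h import *
stt();snapshot('side');print(read_state()['ft_torque'])"; done; python3 -m inch '[[[0,0,0],0.04,25],[[0,0,0],0.06,25],[[0,0,0],0.06,25]]' 40 > /dev/null; python3 -c "
from h import *
stt();snapshot('side');print(read_state()['ft_torque'])"; python3 -m inch '[[[0,0,0],0.04,25],[[0,0,0],0.06,25],[[0,0,0],0.06,25]]' 40 > /dev/null; python3 -c "
from h import *
stt();snapshot('side');print(read_state()['ft_torque'])"
```

```text
21.38 p [645.561 -17.336  79.374] yaw 141.68 q [-0.118  0.684  1.449 -0.004  0.998 -1.017] F [ 0.155  1.355 -1.185] M [0.202 0.049 0.049] op 33.9 tilt 0.6435995766710556
[ 0.197  0.072 -0.009]
21.8 p [645.581 -17.347  79.367] yaw 136.37 q [-0.118  0.684  1.449 -0.004  0.998 -0.925] F [-0.203  1.893  0.962] M [0.2   0.106 0.023] op 33.8 tilt 0.6443881379135755
[0.235 0.047 0.064]
22.23 p [645.592 -17.355  79.411] yaw 131.04 q [-0.118  0.684  1.449 -0.004  0.998 -0.832] F [-0.128  0.604  1.451] M [0.225 0.044 0.072] op 34.1 tilt 0.6479955738884847
[0.243 0.079 0.035]
```

```bash
python3 -m inch '[[[0,0,0],0.05,25],[[0,0,0],0.1,25],[[0,0,0],0.1,25]]' 40 >/dev/null; python3 -c "
from h import *
stt();snapshot('side');print(read_state()['ft_torque'])"
```

```text
22.65 p [645.617 -17.319  79.419] yaw 122.14 q [-0.118  0.684  1.449 -0.004  0.998 -0.676] F [-0.972  1.077  1.258] M [0.222 0.091 0.033] op 33.8 tilt 0.6490628091911069
[ 0.225  0.075 -0.021]
```

Runs freely (58° turned, ~0.03 N m). Complete to ~102°.

```bash
python3 -m inch '[[[0,0,0],0.07,25],[[0,0,0],0.14,25],[[0,0,0],0.21,25],[[0,0,0],0.21,25]]' 40 >/dev/null; python3 -c "
from h import *
stt()"; python3 -m inch '[[[0,0,0],0.07,25],[[0,0,0],0.14,25],[[0,0,0],0.21,25],[[0,0,0],0.28,25],[[0,0,0],0.28,25],[[0,0,0],0.28,25]]' 40 > /dev/null; python3 -c "
from h import *
stt();
d=cam('wrist');save(d,'w15');np.savez('w15.npz',**d)
print(cv2.__version__);cv2.imwrite('pics/w15b.png',cv2.resize(d['color'][160:420,220:420,::-1],None,fx=2.4,fy=2.4))"
```

```text
23.2 p [645.655 -17.35   79.44 ] yaw 103.44 q [-0.118  0.684  1.449 -0.004  0.998 -0.35 ] F [-0.313  2.099  0.89 ] M [ 0.25   0.062 -0.027] op 33.9 tilt 0.6529762873819354
23.95 p [645.737 -17.319  79.522] yaw 78.49 q [-0.118  0.684  1.449 -0.004  0.998  0.085] F [0.082 1.157 1.572] M [0.331 0.113 0.037] op 34.3 tilt 0.6632565039449876
4.12.0
```

View pics/w15b.png

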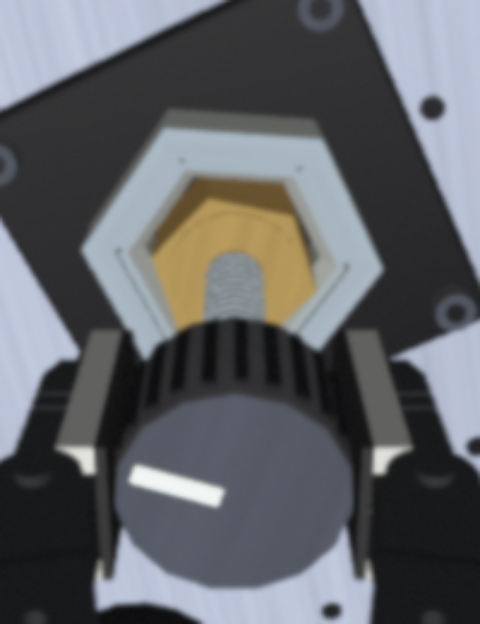

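```bash
python3 -m inch '[[[0,0,-0.03],0,25],[[0,0,-0.1],0,25],[[0,0,-0.18],0,25],[[0,0,-0.2],0,25],[[0,0,-0.2],0,25]]' 40 >/dev/null; python3 -c "
from h import *
stt();rel(431,296,180,78.5)
d=dict(np.load('top0.npz'))
cv2.imwrite('pics/rack.png',cv2.resize(d['color'][210:336,185:255,::-1],None,fx=4.5,fy=4.5,interpolation=cv2.INTER_CUBIC))
"
```

```text
24.62 p [644.582 -16.957 179.829] yaw 78.48 q [-0.117  0.565  1.364 -0.004  1.2    0.085] F [-0.039 -0.823 -3.099] M [-0.021  0.026 -0.014] op 33.9 tilt 0.6953155494439435
shift [0.528, -0.5435, -0.008] turn -0.0002 yaw now 78.48
```

View pics/rack.png

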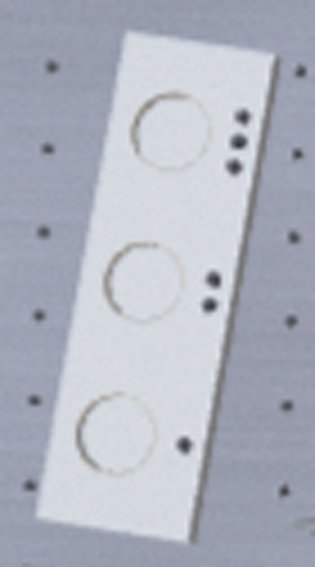

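```bash
python3 -m inch '[[[0.05,-0.05,0],0,25],[[0.13,-0.135,0],0,25],[[0.22,-0.22,0],0,25],[[0.3,-0.3,0],0,25],[[0.38,-0.39,0],0,25],[[0.46,-0.475,0],0,25],[[0.515,-0.53,0],0,25],[[0.528,-0.543,0],0,25],[[0.528,-0.543,0],0,25],[[0.528,-0.543,0],0,25]]' 40 >/dev/null; python3 -c "
from h import *
stt()
d=cam('wrist');save(d,'w16');np.savez('w16.npz',**d)
"
```

```text
25.88 p [431.827 295.025 175.578] yaw 78.43 q [ 0.491  0.416  1.67  -0.011  1.049  0.699] F [-0.341 -1.172 -3.549] M [ 0.005  0.04  -0.026] op 33.9 tilt 0.6856830242700849
```

View pics/w16.png

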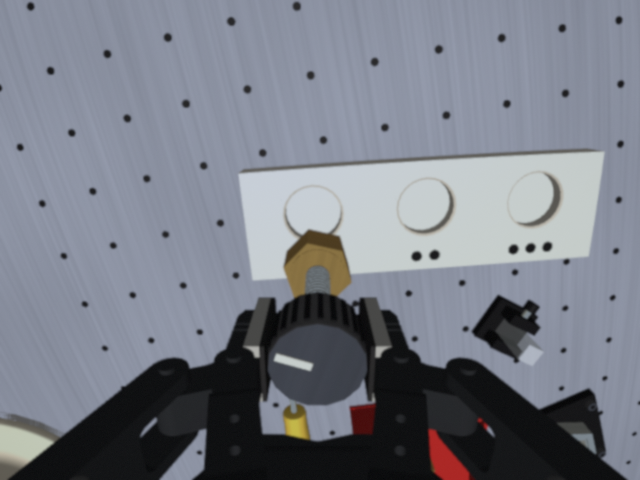

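```bash
python3 - <<'E'
from h import *
d=dict(np.load("w16.npz"))
np.set_printoptions(precision=1,suppress=True)
g=cv2.cvtColor(d["color"],cv2.COLOR_RGB2GRAY)
w=atz(d,[(241,172),(604,152),(588,257),(253,280)],22);print(w, np.hypot(*(w[1]-w[0])[:2]),np.hypot(*(w[2]-w[1])[:2]))
c=w.mean(0);ax=((w[1]-w[0])+(w[2]-w[3]))[:2];ax/=np.hypot(*ax);print("centre",c,np.degrees(np.arctan2(ax[1],ax[0])))
t=np.linspace(0,6.3,60)
hs=[atz(d,[p],22)[0] for p in [(313.5,213),(425,205.5),(534,199)]];print(hs)
it=[]
for h in hs: it.append((np.c_[h[0]+22.5*np.cos(t),h[1]+22.5*np.sin(t),0*t+22],RED))
overlay(d,it,(235,140,615,290),2.1,"w16b")
E
```

```text
[[384.4 341.1  22. ]
 [668.  301.2  22. ]
 [655.9 212.2  22. ]
 [370.6 252.   22. ]] 286.35893393658273 89.76795661055463
centre [519.7 276.6  22. ] -7.974820112735205
[array([431.8, 298.2,  22. ]), array([519.1, 286.3,  22. ]), array([607.7, 273.9,  22. ])]
```

View pics/w16b.png

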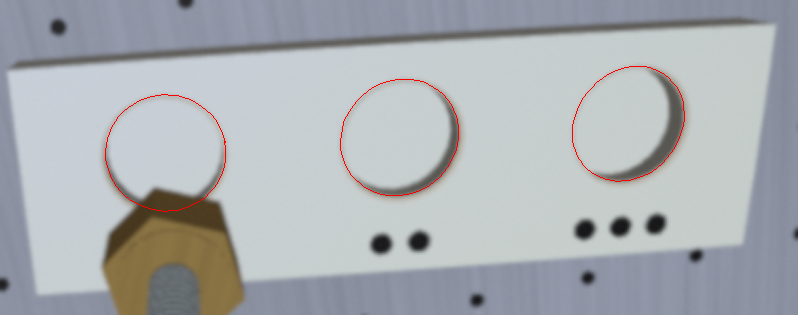

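```bash
python3 - <<'E'
from h import *
d=dict(np.load("w15.npz"));c=(645.7,-17.5)
overlay(d,[(hexa(c,14,59,29),RED),(flange(c,14),YEL)],(220,140,420,340),3,"w15c")
E
```

```text
(no output)
```

View pics/w15c.png

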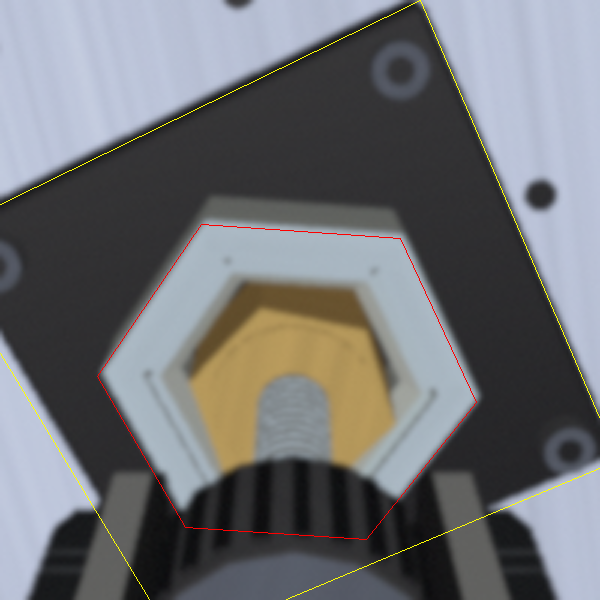

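```bash
python3 -c "
from h import *
stt();rel(431.7,297.7,105,78.5);rel(431.7,297.7,78,78.5)"
```

```text
25.93 p [431.916 295.009 175.676] yaw 78.41 q [ 0.491  0.415  1.67  -0.011  1.049  0.699] F [-0.602 -0.149 -3.305] M [-0.035  0.018 -0.015] op 33.8 tilt 0.6903159154384081
shift [0.0056, -0.0032, 0.1413] turn -0.001 yaw now 78.41
shift [0.0057, -0.0038, 0.1953] turn -0.001 yaw now 78.41
```

```bash
python3 -m inch '[[[0.005,-0.003,0.04],0,25],[[0.005,-0.003,0.1],0,25],[[0.005,-0.003,0.135],0,25],[[0.005,-0.003,0.14],0,25],[[0.005,-0.003,0.14],0,25],[[0.005,-0.003,0.14],0,25]]' 40 >/dev/null; python3 -c "
from h import *
stt();rel(431.7,297.7,78,78.5);d=cam('wrist');save(d,'w17');np.savez('w17.npz',**d)
t=np.linspace(0,6.3,60);h=(431.8,298.2)
overlay(d,[(np.c_[h[0]+22.5*np.cos(t),h[1]+22.5*np.sin(t),0*t+22],RED)],(235,190,405,410),3,'w17b')"
```

```text
26.68 p [432.257 297.504 106.449] yaw 78.39 q [ 0.495  0.517  1.736 -0.013  0.88   0.706] F [ 0.064 -0.661 -2.44 ] M [ 0.029 -0.003 -0.004] op 34.2 tilt 0.7379192673809123
shift [0.0003, -0.0019, 0.0569] turn -0.0012 yaw now 78.39
```

View pics/w17b.png

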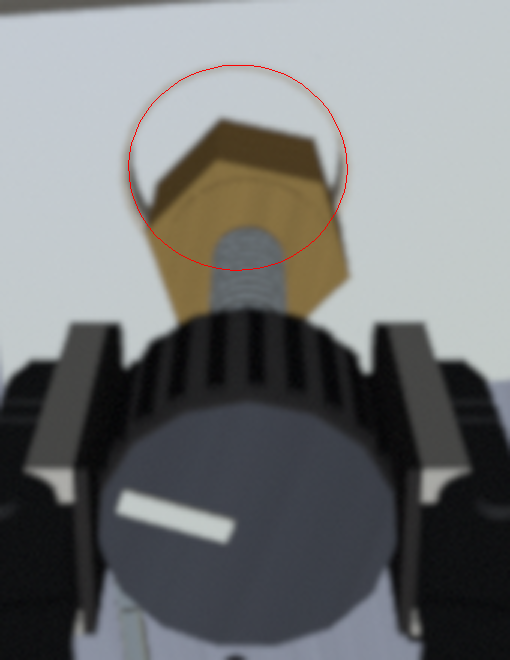

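```bash
python3 -m inch '[[[0,-0.0025,0.01],0,25],[[0,-0.0025,0.025],0,25],[[0,-0.0025,0.04],0,25],[[0,-0.0025,0.052],0,25],[[0,-0.0025,0.057],0,25],[[0,-0.0025,0.057],0,25]]' 40 >/dev/null; python3 -c "
from h import *
stt();rel(431.7,297.7,77.5,78.5);d=cam('wrist');save(d,'w18');np.savez('w18.npz',**d)
t=np.linspace(0,6.3,60);h=(431.8,298.2)
overlay(d,[(np.c_[h[0]+22.5*np.cos(t),h[1]+22.5*np.sin(t),0*t+22],RED)],(235,190,405,410),3,'w18b')"
```

```text
27.48 p [431.283 297.658  77.782] yaw 78.4 q [ 0.496  0.562  1.761 -0.013  0.811  0.708] F [-0.548 -0.753 -2.294] M [0.008 0.025 0.007] op 33.7 tilt 0.7302519989330212
shift [0.0003, 0.0008, 0.0006] turn -0.0011 yaw now 78.4
```

View pics/w18b.png

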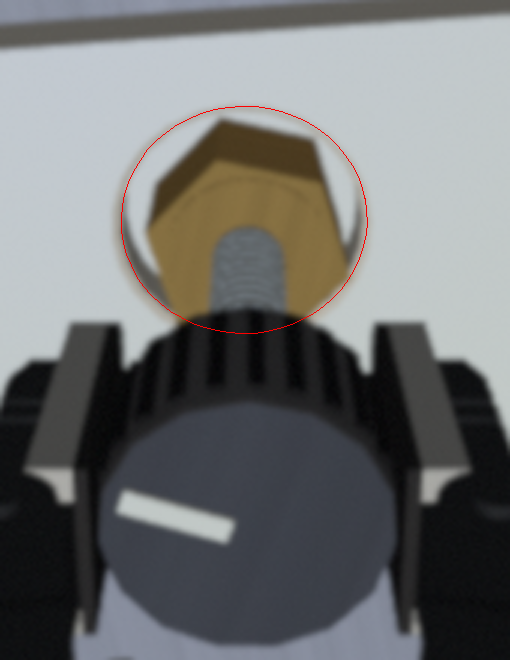

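```bash
python3 -m inch '[[[0,-0.0015,0.001],0,25],[[0,-0.0015,0.0022],0,25],[[0,-0.0015,0.0022],0,25]]' 40 >/dev/null; python3 -c "
from h import *
stt()"
```

```text
27.9 p [430.937 298.076  77.337] yaw 78.4 q [ 0.497  0.562  1.762 -0.013  0.808  0.709] F [-0.474  0.436  6.457] M [ 0.01   0.263 -0.048] op 34.0 tilt 0.7785856911272703
```

```bash
python3 -m inch '[[[0,0,0],0,50],[[0,0,0],0,60],[[0,0,0],0,60],[[0,0,-0.06],0,60],[[0,0,-0.18],0,60],[[0,0,-0.22],0,60],[[0,0,-0.22],0,60]]' 40 >/dev/null; python3 -c "
from h import *
stt();d=cam('wrist');save(d,'w19');np.savez('w19.npz',**d)
s,ia=knob(d,(315,240),110,h=60)
rel(442.4,-309,180,183)"
```

```text
28.77 p [430.173 298.872 188.706] yaw 78.4 q [ 0.499  0.397  1.657 -0.011  1.075  0.707] F [-0.019  0.003 -0.289] M [-0.063  0.026  0.059] op 60.1 tilt 0.9128930324173898
knob [432.28 298.95  17.19] z 108.41839156098425 index line 150.0 radial 160.5 113
shift [-1.185, 0.2692, 0.0193] turn -1.1622 yaw now 78.4
```

View pics/w19.png

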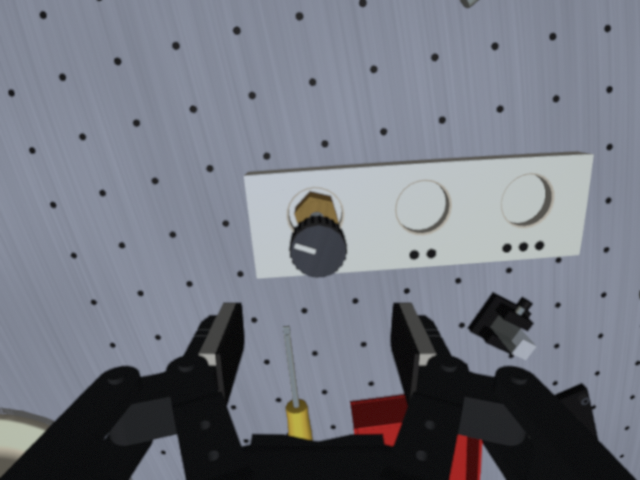

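```bash
python3 -m inch '[[[-0.6,0.13,0],-0.1,60],[[-0.6,0.13,0],-0.2,60],[[-0.6,0.13,0],-0.3,60],[[-0.6,0.13,0],-0.4,60],[[-0.6,0.13,0],-0.5,60],[[-0.9,0.2,0],-0.6,60],[[-0.9,0.2,0],-0.7,60],[[-0.9,0.2,0],-0.8,60],[[-0.9,0.2,0],-0.9,60],[[-0.9,0.2,0],-1,60]]' 40 >/dev/null; python3 -c "
from h import *
stt();rel(443,-309,180,183)"
```

```text
30.07 p [ 436.459 -164.596  187.642] yaw 168.29 q [-0.491  0.324  1.789  0.004  1.016 -1.859] F [-0.054  1.219 -0.698] M [-0.026 -0.028 -0.002] op 60.2 tilt 0.7093382903960421
shift [-0.0712, -0.2801, 0.0163] turn -0.1635 yaw now 168.29
```

```bash
python3 -m inch '[[[-0.05,-0.2,0.015],-0.1,60],[[-0.07,-0.28,0.015],-0.163,60],[[-0.07,-0.28,0.015],-0.163,60],[[-0.07,-0.28,0.015],-0.163,60],[[-0.07,-0.28,0.015],-0.163,60]]' 40 >/dev/null; python3 - <<'E'
from h import *
stt();d=cam("wrist");save(d,"w20");np.savez("w20.npz",**d)
s,ia=knob(d,(316,243),104,"w20b",h=60)
rel(s[0],s[1],70.7,183)
E
```

```text
30.7 p [ 441.926 -307.49   179.847] yaw 182.94 q [-0.723  0.428  1.631  0.007  1.074 -2.348] F [ 0.119  0.582 -0.007] M [ 0.046  0.02  -0.074] op 60.1 tilt 0.6146157418682365
knob [ 440.43 -309.55   17.17] z 102.41519574373305 index line -56.5 radial -47.8 126
shift [0.006, -0.0037, 0.2188] turn -0.0002 yaw now 182.98
```

View pics/w20b.png

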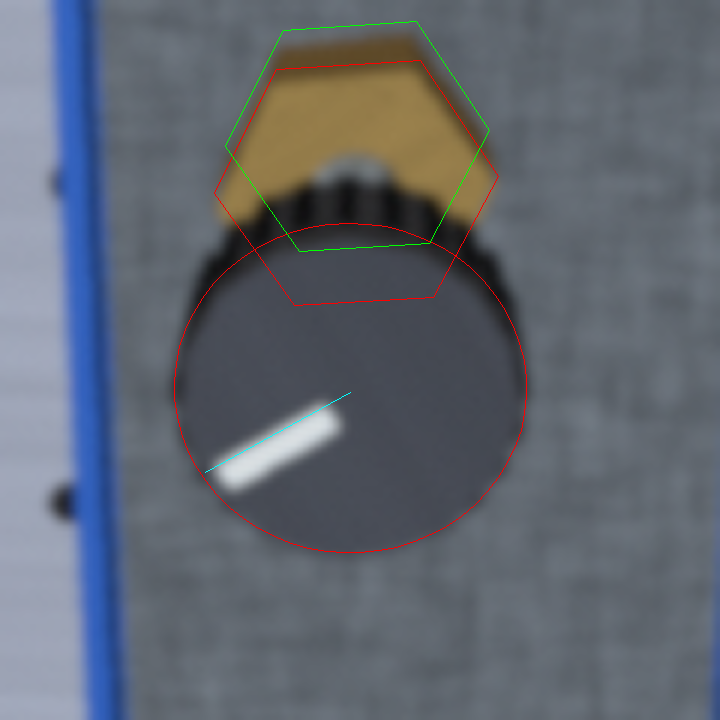

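```bash

python3 -m inch '[[[0.003,-0.004,0.09],0,60],[[0.003,-0.004,0.17],0,60],[[0.003,-0.004,0.21],0,60],[[0.003,-0.004,0.218],0,60],[[0.003,-0.004,0.218],0,60],[[0.003,-0.004,0.218],0,60]]' 40 >/dev/null
python3 -c "
from h import *
stt();rel(441.3,-309.5,70.7,183)"
```

```text
31.5 p [ 442.41  -309.768   72.13 ] yaw 183.0 q [-0.725  0.585  1.729  0.008  0.817 -2.354] F [ 0.575 -0.469  0.574] M [ 0.047 -0.048  0.055] op 60.0 tilt 0.7155878934731696
shift [0.0022, 0.0007, 0.0028] turn 0.0 yaw now 183.0
```

```bash

python3 -m inch '[[[0.002,0.001,0.003],0,45],[[0.002,0.001,0.003],0,35],[[0.002,0.001,0.003],0,25],[[0.002,0.001,0.003],0,25],[[0.002,0.001,0.003],0,25]]' 40 >/dev/null
python3 -c "
from h import *
stt();
d=cam('wrist');save(d,'w21');np.savez('w21.npz',**d);cv2.imwrite('pics/w21b.png',cv2.resize(d['color'][230:420,230:410,::-1],None,fx=3,fy=3))
rel(645.5,-17.5,170,190.5)"
```

```text
32.12 p [ 441.587 -309.56    71.085] yaw 182.99 q [-0.726  0.585  1.732  0.008  0.812 -2.355] F [-1.206  0.787  5.99 ] M [ 0.112  0.136 -0.005] op 33.8 tilt 0.7565830989649227
shift [-0.4402, 0.5613, -0.1945] turn -0.0834 yaw now 182.99
```

View pics/w21b.png

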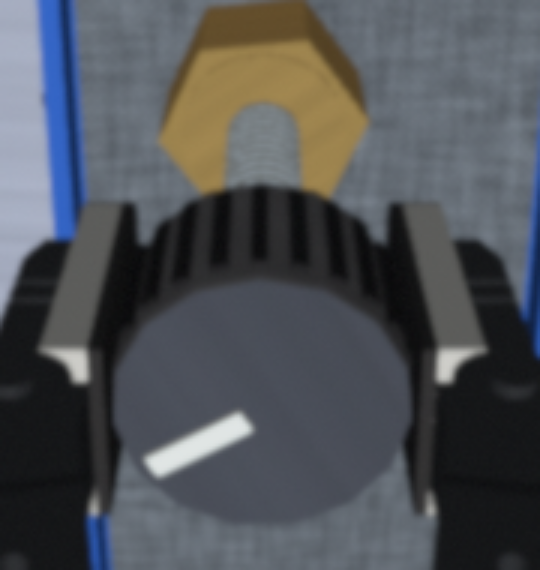

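```bash
python3 -m inch '[[[0,0,-0.06],0,25],[[0,0,-0.15],0,25],[[-0.02,0.03,-0.19],0,25],[[-0.09,0.11,-0.2],-0.05,25],[[-0.16,0.21,-0.2],-0.083,25],[[-0.23,0.3,-0.2],-0.083,25],[[-0.3,0.39,-0.2],-0.083,25],[[-0.37,0.47,-0.2],-0.083,25],[[-0.42,0.535,-0.2],-0.083,25],[[-0.438,0.558,-0.2],-0.083,25],[[-0.44,0.561,-0.2],-0.083,25],[[-0.44,0.561,-0.2],-0.083,25]]' 40 >/dev/null; python3 - <<'E'
from h import *
stt();t=read_state()["ee_pos"]
d=cam("wrist");save(d,"w22");np.savez("w22.npz",**d);rel(645.5,-17.5,100,190.5)
c=(645.7,-17.5);b=t[2]-67.1
overlay(d,[(hexa(c,14,59,29),RED),(hexa(c,14,59,12),GRN),(flange(c,14),YEL),(hexa(t,14,32,b+24),RED),(hexa(t,14,32,b),GRN)],(235,135,405,310),4.5,"w22b")
E
```

```text
33.67 p [644.641 -18.564 172.574] yaw 190.42 q [-0.12   0.573  1.372 -0.002  1.184 -1.872] F [ 0.074  0.45  -2.397] M [-0.023  0.045  0.005] op 33.7 tilt 0.7114662600228874
shift [-0.0004, 0.003, 0.1454] turn -0.0011 yaw now 190.4
```

View pics/w22b.png

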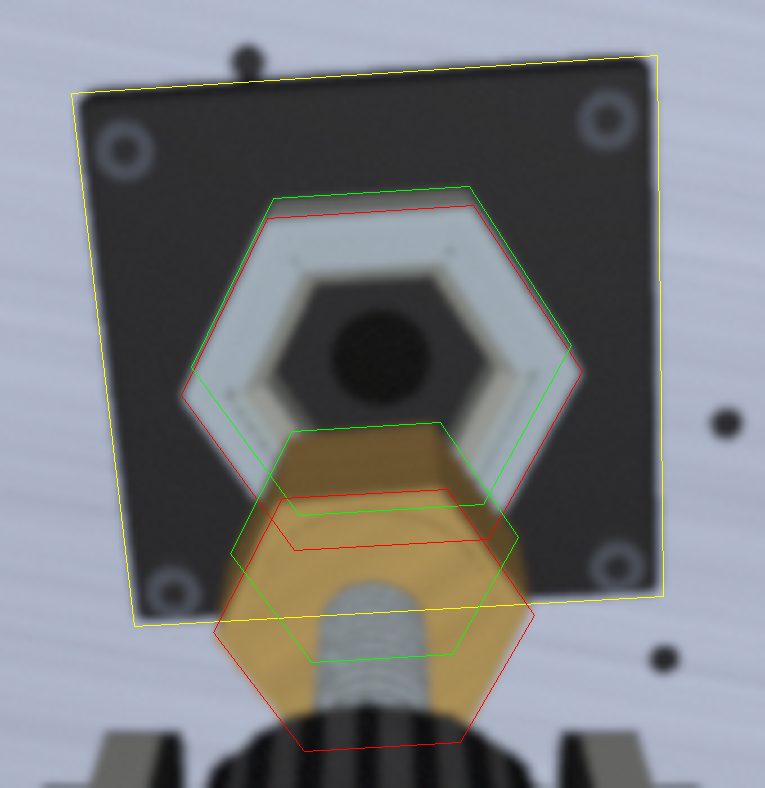

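Aligned. Descend.

```bash
python3 -m inch '[[[0,0.003,0.05],0,25],[[0,0.003,0.1],0,25],[[0,0.003,0.14],0,25],[[0,0.003,0.147],0,25],[[0,0.003,0.147],0,25],[[0,0.003,0.147],0,25]]' 40 >/dev/null; python3 - <<'E'
from h import *
stt();rel(645.5,-17.5,79.2,190.5)
E
```

```text
34.48 p [645.768 -17.812 100.236] yaw 190.39 q [-0.119  0.656  1.436 -0.002  1.035 -1.87 ] F [ 0.845 -0.471 -3.253] M [-0.015  0.04   0.052] op 33.8 tilt 0.8087834295924867
shift [0.001, 0.001, 0.0421] turn -0.0013 yaw now 190.39
```

```bash
python3 -m inch '[[[0.001,0.001,0.002],0,25],[[0.001,0.001,0.01],0,25],[[0.001,0.001,0.016],0,25],[[0.001,0.001,0.022],0,25],[[0.001,0.001,0.028],0,25],[[0.001,0.001,0.028],0,25]]' 40 >/dev/null; python3 - <<'E'
from h import *
stt();rel(645.5,-17.5,79.2,190.5)
E
```

```text
35.23 p [645.218 -17.453  85.864] yaw 190.39 q [-0.118  0.674  1.448 -0.002  1.006 -1.869] F [ 1.042  0.657 -3.213] M [-0.019  0.006 -0.022] op 33.9 tilt 0.7785182190630118
shift [-0.0004, -0.0001, 0.0133] turn -0.0013 yaw now 190.39
```

```bash
python3 -m inch '[[[0,0,0.006],0,25],[[0,0,0.011],0,25],[[0,0,0.0138],0,25],[[0,0,0.0138],0,25]]' 40 >/dev/null; python3 - <<'E'
from h import *
stt()
d=cam("wrist");save(d,"w23");np.savez("w23.npz",**d)
c=(645.7,-17.5)
overlay(d,[(hexa(c,14,59,29),RED),(hexa(c,14,35,24),GRN)],(235,160,405,410),2.4,"w23b")
E
```

```text
35.73 p [645.451 -17.476  79.213] yaw 190.39 q [-0.118  0.683  1.452 -0.002  0.993 -1.869] F [-1.016 -0.382  0.846] M [0.026 0.157 0.003] op 33.7 tilt 0.8005976490228518
```

View pics/w23b.png

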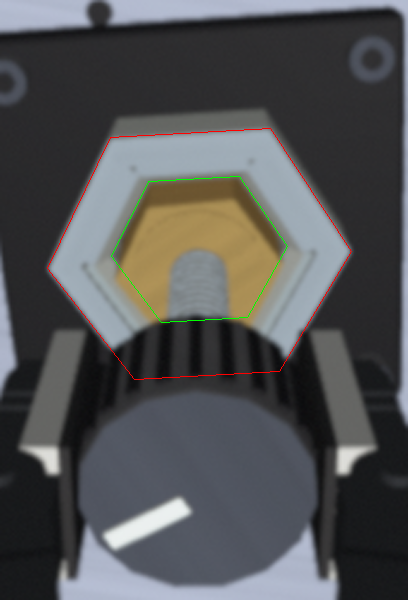

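Touching the floor at the expected height; home. Turn with checks.

```bash
python3 -m inch '[[[0,0,0.001],0.05,25],[[0,0,0.001],0.1,25],[[0,0,0.001],0.15,25],[[0,0,0.001],0.2,25],[[0,0,0.001],0.25,25],[[0,0,0.001],0.25,25]]' 40 >/dev/null; python3 -c "
from h import *
stt();snapshot('side');print(read_state()['ft_torque'])"; python3 -m inch '[[[0,0,0],0.05,25],[[0,0,0],0.1,25],[[0,0,0],0.1,25]]' 40 > /dev/null; python3 -c "
from h import *
stt();snapshot('side');print(read_state()['ft_torque'])"
```

```text
36.52 p [645.822 -17.515  79.106] yaw 167.91 q [-0.118  0.683  1.452 -0.002  0.992 -1.477] F [-0.062  1.424  4.182] M [ 0.077  0.08  -0.068] op 34.4 tilt 0.8515830020089913
[0.14  0.03  0.018]
36.95 p [645.941 -17.585  79.201] yaw 159.1 q [-0.119  0.683  1.452 -0.002  0.992 -1.323] F [ 0.139 -0.757  2.36 ] M [-0.157  0.016 -0.009] op 34.0 tilt 0.8699814770354676
[-0.137  0.014  0.048]
```

```bash
for k in 1; do python3 -m inch '[[[0,0,0],0.05,25],[[0,0,0],0.08,25],[[0,0,0],0.08,25]]' 40 >/dev/null; python3 -c "
from h import *
stt();snapshot('side');print(read_state()['ft_torque'])"; done; python3 -m inch '[[[0,0,0],0.04,25],[[0,0,0],0.06,25],[[0,0,0],0.06,25]]' 40 > /dev/null; python3 -c "
from h import *
stt();snapshot('side');print(read_state()['ft_torque'])"; python3 -m inch '[[[0,0,0],0.04,25],[[0,0,0],0.06,25],[[0,0,0],0.06,25]]' 40 > /dev/null; python3 -c "
from h import *
stt();snapshot('side');print(read_state()['ft_torque'])"
```

```text
37.38 p [645.902 -17.581  79.188] yaw 152.1 q [-0.118  0.683  1.452 -0.003  0.992 -1.201] F [-0.587 -0.654  2.031] M [-0.173  0.128  0.063] op 34.1 tilt 0.8654903938174989
[-0.178  0.075  0.038]
37.8 p [645.941 -17.622  79.214] yaw 146.8 q [-0.119  0.683  1.452 -0.003  0.992 -1.108] F [0.619 0.266 1.868] M [-0.175  0.123  0.001] op 33.8 tilt 0.8684644139544216
[-0.185  0.171  0.027]
38.23 p [645.902 -17.625  79.211] yaw 141.47 q [-0.119  0.683  1.452 -0.003  0.992 -1.015] F [-1.508 -0.242  3.368] M [-0.219  0.208  0.091] op 34.3 tilt 0.8647542267242454
[-0.178  0.134 -0.02 ]
```

Free so far (49°). Continue, checking.

```bash
python3 -m inch '[[[0,0,0],0.05,25],[[0,0,0],0.1,25],[[0,0,0],0.1,25]]' 40 >/dev/null; python3 -c "
from h import *
stt();snapshot('side');print(read_state()['ft_torque'])"
```

```text
38.65 p [645.872 -17.645  79.225] yaw 132.56 q [-0.119  0.683  1.452 -0.003  0.992 -0.86 ] F [-1.512 -0.588  2.915] M [-0.222  0.256  0.044] op 33.6 tilt 0.8630562811923038
[-0.229  0.233  0.044]
```

```bash
python3 -m inch '[[[0,0,0],0.07,25],[[0,0,0],0.14,25],[[0,0,0],0.21,25],[[0,0,0],0.21,25]]' 40 >/dev/null; python3 -c "
from h import *
stt()"; 
```

```text
39.2 p [645.789 -17.582  79.249] yaw 113.87 q [-0.118  0.683  1.452 -0.003  0.992 -0.534] F [-0.767  0.225  4.414] M [-0.193  0.338  0.032] op 34.1 tilt 0.8530696416317269
```

```bash
python3 -m inch '[[[0,0,0],0.07,25],[[0,0,0],0.14,25],[[0,0,0],0.21,25],[[0,0,0],0.28,25],[[0,0,0],0.28,25],[[0,0,0],0.28,25]]' 40 > /dev/null; python3 -c "
from h import *
stt();
d=cam('wrist');save(d,'w24');np.savez('w24.npz',**d)
cv2.imwrite('pics/w24b.png',cv2.resize(d['color'][160:420,220:420,::-1],None,fx=2.4,fy=2.4))"
```

```text
39.95 p [645.754 -17.529  79.269] yaw 88.92 q [-0.118  0.683  1.452 -0.003  0.992 -0.098] F [-1.787  0.038  5.208] M [-0.013  0.461 -0.001] op 33.9 tilt 0.8498350940957461
```

View pics/w24b.png

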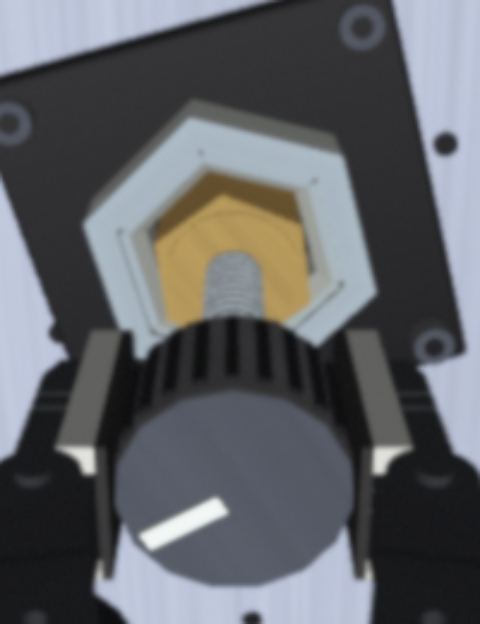

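```bash
python3 -m inch '[[[0,0,-0.03],0,25],[[0,0,-0.1],0,25],[[0,0,-0.19],0,25],[[0,0,-0.22],0,25],[[0,0,-0.22],0,25]]' 40 >/dev/null; python3 -c "
from h import *
stt();rel(519.5,286,188,89)
d=dict(np.load('w19.npz'))
t=np.linspace(0,6.3,60)
it=[(np.c_[h[0]+22.5*np.cos(t),h[1]+22.5*np.sin(t),0*t+22],RED) for h in [(431.8,298.2),(519.1,286.3)]]
overlay(d,it,(235,140,615,290),2.1,'w19b')
"
```

```text
40.62 p [644.471 -17.184 190.005] yaw 88.9 q [-0.118  0.553  1.358 -0.002  1.215 -0.098] F [ 0.115 -0.188 -3.671] M [-0.035  0.007  0.039] op 33.6 tilt 0.9398148452747138
shift [0.6015, -0.2615, -0.0024] turn -0.0011 yaw now 88.9
```

View pics/w19b.png

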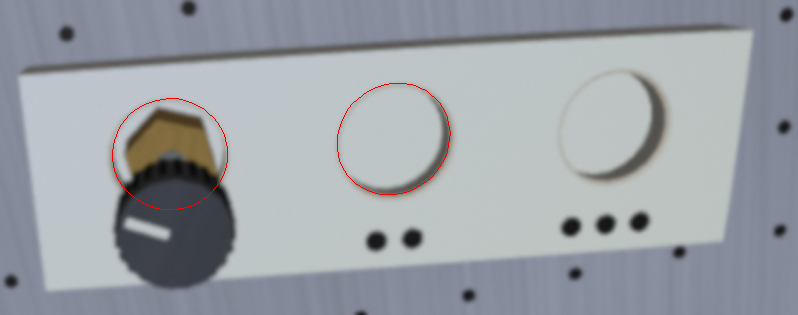

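```bash
python3 -m inch '[[[0.06,-0.025,0],0,25],[[0.16,-0.07,0],0,25],[[0.27,-0.117,0],0,25],[[0.38,-0.165,0],0,25],[[0.48,-0.21,0],0,25],[[0.57,-0.25,0],0,25],[[0.6,-0.26,0],0,25],[[0.601,-0.261,0],0,25],[[0.601,-0.261,0],0,25]]' 40 >/dev/null; python3 -c "
from h import *
stt();d=cam('wrist');save(d,'w25');np.savez('w25.npz',**d)
h=(519.3,286.1)
t=np.linspace(0,6.3,60)
it=[(np.c_[h[0]+22.5*np.cos(t),h[1]+22.5*np.sin(t),0*t+22],RED)]
overlay(d,it,(160,140,480,340),2.4,'w25b');rel(519.3,286.1,107,89)
"
```

```text
41.75 p [519.917 284.691 186.09 ] yaw 88.87 q [ 0.406  0.49   1.492 -0.011  1.148  0.43 ] F [ 0.174 -0.039 -2.701] M [ 0.036 -0.021  0.043] op 33.7 tilt 0.897465860739546
shift [0.0037, -0.0041, 0.1586] turn -0.0017 yaw now 88.84
```

View pics/w25b.png

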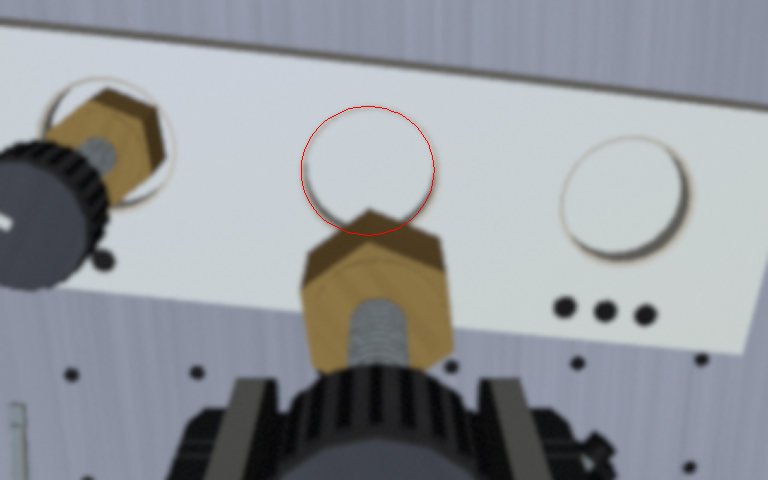

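```bash
python3 -m inch '[[[0.003,-0.003,0.05],0,25],[[0.003,-0.003,0.11],0,25],[[0.003,-0.003,0.15],0,25],[[0.003,-0.003,0.158],0,25],[[0.003,-0.003,0.158],0,25],[[0.003,-0.003,0.158],0,25]]' 40 >/dev/null; python3 -c "
from h import *
stt();rel(519.6,286.1,78,89);d=cam('wrist');save(d,'w26');np.savez('w26.npz',**d)
t=np.linspace(0,6.3,60);h=(519.6,286.1)
overlay(d,[(np.c_[h[0]+22.5*np.cos(t),h[1]+22.5*np.sin(t),0*t+22],RED)],(235,190,405,410),3,'w26b')"
```

```text
42.55 p [520.482 285.763 108.226] yaw 88.83 q [ 0.407  0.587  1.567 -0.012  0.974  0.435] F [-0.222  0.227 -2.998] M [-0.014  0.009  0.024] op 34.3 tilt 0.981592491740702
shift [0.0009, -0.0028, 0.0604] turn -0.0019 yaw now 88.83
```

View pics/w26b.png

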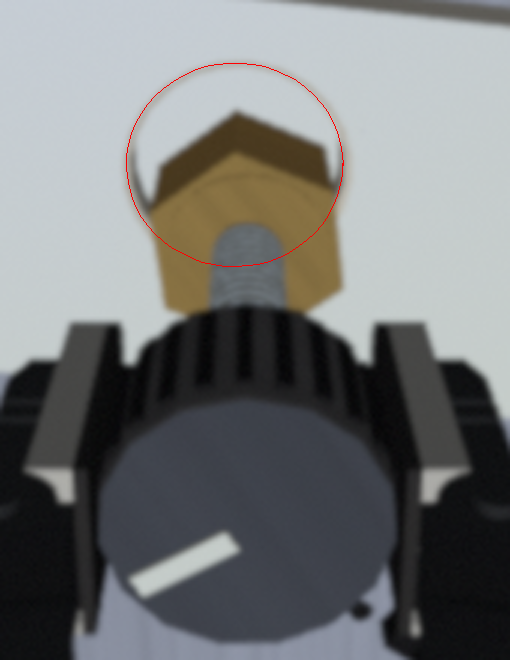

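```bash
python3 -m inch '[[[0.001,-0.0033,0.01],0,25],[[0.001,-0.0033,0.025],0,25],[[0.001,-0.0033,0.04],0,25],[[0.001,-0.0033,0.054],0,25],[[0.001,-0.0033,0.059],0,25],[[0.001,-0.0033,0.059],0,25]]' 40 >/dev/null; python3 -c "
from h import *
stt();d=cam('wrist');save(d,'w27');np.savez('w27.npz',**d)
t=np.linspace(0,6.3,60);h=(519.6,286.1)
overlay(d,[(np.c_[h[0]+22.5*np.cos(t),h[1]+22.5*np.sin(t),0*t+22],RED)],(235,190,405,410),3,'w27b')"
```

```text
43.35 p [519.16  286.174  78.432] yaw 88.83 q [ 0.409  0.627  1.591 -0.013  0.91   0.437] F [ 0.326  0.033 -3.492] M [ 0.029 -0.009 -0.001] op 33.9 tilt 0.9607269387655578
```

View pics/w27b.png

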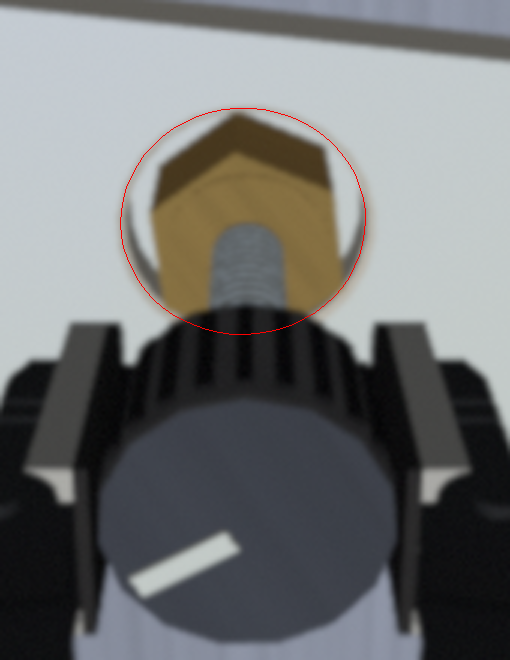

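```bash
python3 -m inch '[[[0,-0.001,0.001],0,25],[[0,-0.001,0.0033],0,25],[[0,-0.001,0.0033],0,25]]' 40 >/dev/null; python3 -c "
from h import *
stt()"
```

```text
43.77 p [519.019 286.4    77.339] yaw 88.83 q [ 0.409  0.629  1.593 -0.013  0.906  0.438] F [0.193 0.045 2.742] M [ 0.018  0.119 -0.023] op 33.6 tilt 1.007553814391657
```

```bash
python3 -m inch '[[[0,0,0],0,50],[[0,0,0],0,56],[[0,0,0],0,56],[[0,0,-0.06],0,56],[[0,0,-0.18],0,56],[[0,0,-0.26],0,56],[[0,0,-0.26],0,56],[[0,0,-0.26],0,56]]' 40 >/dev/null; python3 -c "
from h import *
stt();d=cam('wrist');save(d,'w28');np.savez('w28.npz',**d)
knob(d,(316,225),110,h=60)
d=cam('top');save(d,'top1');d=cam('side');save(d,'side1');stt()"
```

```text
44.77 p [516.41  286.709 206.7  ] yaw 88.83 q [ 0.412  0.464  1.475 -0.011  1.189  0.436] F [ 0.176  0.057 -0.296] M [ 0.006  0.053 -0.044] op 56.2 tilt 0.972316852219791
knob [520.45 288.15  17.17] z 108.45854151715315 index line -150.9 radial -142.5 95
44.92 p [516.223 286.6   206.015] yaw 88.83 q [ 0.412  0.465  1.475 -0.011  1.19   0.436] F [0.29  0.314 0.408] M [0.006 0.041 0.037] op 56.1 tilt 0.9044035091830758
```

View pics/w28.png

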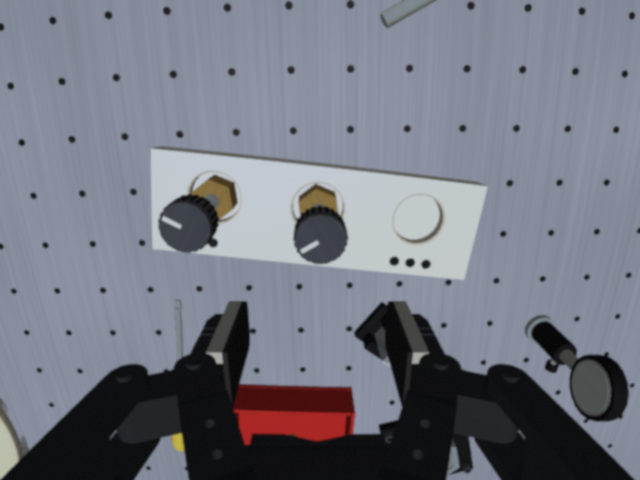

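View pics/side1.png

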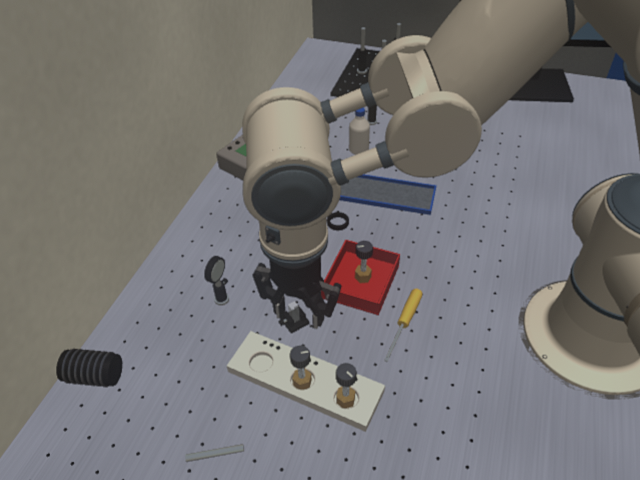

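```bash
python3 -c "
from h import *
print(sign_off())"
```

```text
the job is handed in; nothing more can be done
None
```

I checked all three levelling screws and handed the job in at about 45 s. Two screws are in the rack and one is in the red reject tray.

| Screw (by place in the blue tray) | Result of the turn | Where it is now |
|---|---|---|
| Far from the robot | Tightened after about 35–40°. Torque climbed from about 0.05 to 0.25 N m, 0.085 N m over the last 3.5°, matching the stated bind rate. I stopped at 44°. | Lifted out as it was, standing in the reject tray |
| Middle | Ran freely for 101°, torque around 0.03 N m | One-dot hole |
| Near the robot | Ran freely for 101°, torque around 0.03 N m | Two-dot hole |

- **Standing height:** The last wrist pictures show both good screws upright in their holes. Their knob tops read 108.4 mm against an expected 110 mm. The camera read about 1.6 mm low on everything of known height, so that agrees with the nuts standing on the hole floors.
- **Position:** The knob centres came out within 1 mm of the one-dot hole centre and about 2 mm from the two-dot hole centre. Nothing could be checked closer than that.
- **Camera disagreement:** The top and wrist cameras differed by 2–3 mm on where the holes are. I used the wrist camera, and both nuts went down without touching.
- **Gripper tilt:** The gripper drifted to about 1° off vertical by the end. This caused no trouble.
- **Bystanders:** None was knowingly touched, and the closing side picture shows nothing out of place.
- **At hand-in:** The arm was clear of everything.

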